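# Snap the retaining ring into the groove of a sink waste outlet

## Task

Lock the grey backing plate onto the upturned sink waste outlet with the snap ring that stands on edge in the wooden rack: lift the ring out by its band, lay it flat on the worktop with its blue ears up and let go of it, then take it by pinching the two ears together, which spreads it wide open. Keep it spread as you lower it over the sleeve, press the springy plate down with it so that it lies level with the groove, and only then let the ears go, so that the ring contracts into the groove under the sleeve's lip, lies level and holds the plate down. Do not knock over or push about the glasses, cups, mug and plug that stand around.

Things in the scene. Friction and masses are not known exactly. Their poses are not given: they have to be found in the camera images.
- ring_centre (a point): Centre of the loose steel snap ring (0.11 kg): 68 mm inside, 80 mm outside, band 6 mm wide, 8 mm high. Point on its axis, half-way up the band. Frame fixed to half A: x from coil to ears, z along the axis to the side where the ears stand up, y across. At the start it stands on edge in the rack: y up, z along the rack's +x, ears toward the rack's +y
- coil (a point): Coil spring (11 mm across) at the ring's back, the hinge of its two halves, 47 mm behind the centre, half-way up the band; the ring ends 53 mm behind and 69 mm ahead of the centre. When the ring is spread, its middle lies 47 mm from here toward the mid-point of the two ears
- ear_a (a point): Centre of the blue grip of half A's ear: upright plate 27 mm long (radially), 5.5 mm thick, 24 mm high, from 9 to 33 mm above the ring's underside. The ears stand side by side on crossed bars, 56 mm between centres when relaxed, each about 0.21 rad out of parallel. Pinching them together spreads the ring; pinched home they are parallel and 18 mm wide over all
- ear_b (a point): Centre of the blue grip of half B's ear, the mirror image of ear A
- band_top (a point): Middle of the band at the ring's side (x = 0, y = +37 mm in the ring's frame), half-way through its 8 mm height. While the ring stands in the rack this is its top, where it can be taken across the 8 mm
- ring_spring (a joint): How far the ring is spread: 0 relaxed, 0.42 rad at the stop. It takes about 7 N at the ears to start and 12 N to hold fully open. Fully spread the ring passes the sleeve's end with 2 to 3 mm to spare all round; seated in the groove it reads under 0.07
- groove (a point): Middle of the groove round the steel sleeve of the waste outlet, on its axis, 34 mm above the worktop. The outlet stands firm and upside down on its 114 mm rim, sleeve up. The groove is 69 mm across, from 28 to 40 mm above the worktop; above it the sleeve's lip, 75 mm across, bevelled to 67 mm at its top 50 mm above the worktop
- plate (a joint): How far the grey backing plate (112 mm across, 12 mm thick, on black rubber round the sleeve) is pushed down: 0 to 0.006 m. At rest its top, 34 mm above the worktop, covers half the groove and leaves 6 mm, too little for the ring; at the stop it bares all of it. 2.5 N to start, 5.5 N at the stop. A seated ring keeps it about 0.002 m down
- rack: Small fixed wooden plate rack 150 mm long (x), 68 mm wide, dowels to 54 mm high; origin on the worktop. The ring stands in its foremost slot, 21 mm to -x of the origin, its centre 57 mm and its top 97 mm above the worktop. A white jar lid, 92 mm across, stands some 55 mm behind it. The worktop straight ahead of the robot, nearer than 0.6 m, is free
- low_glass_0_mid (a point): clear glass tumbler 66 mm across, 118 mm high; the point is half-way up its axis. A bystander
- low_glass_3_mid (a point): clear low glass 68 mm across, 92 mm high; the point is half-way up its axis. A bystander
- yellow_cup_mid (a point): yellow plastic cup 56 mm across, 78 mm high; the point is half-way up its axis. A bystander
- red_mug_mid (a point): dark red mug 84 mm across, 95 mm high; the point is half-way up its axis. A bystander
- plug_mid (a point): black rubber sink plug, 45 mm across, 12 mm thick; the point is at its centre. A bystander
- cup_blue_mid (a point): blue plastic cup 64 mm across, 62 mm high; the point is half-way up its axis. A bystander
There are look-alikes about, which are no part of the job. What is shaped like the part that bears low_glass_3_mid but orange or turquoise is not meant.

How it is judged:
By the outcome, as a careful person would: the job done as asked, in the order asked, and still so for the second after the job is handed in, with the robot touching nothing.
It also fails if it takes over 48 s, if anything falls off the work surface, if the arm or the gripper's body presses on something with over 40 N, if the wrist force passes 120 N, or if a joint passes its speed limit or range.

## Robot

A 6-joint arm with a two-finger parallel gripper is mounted at the origin on a cart in front of the work surface, level with it; the furniture and walls round the work are solid. World frame = base frame: x ahead of the robot, y to its left, z up, the work surface at z = 0. Lengths are in m, angles in rad, forces in N, time in s.
With the tool pointing down it reaches from about 0.3 to 0.825 m from the base axis. Payload 5.4 kg.
Tool frame: the origin (TCP) lies at the very end of the fingers, on their centre line; the grasp point (between the pads) lies 19 mm behind it; z points along the fingers, x is the direction in which the jaws open and shut, and the axes are right-handed (so a half turn about z gives the same grasp; the last joint's range is limited). The gripper opens to 92 mm and grips with 3 to 60 N. Pads are 20 mm wide; open, the fingers measure 128 mm over their backs; the gripper's body (75 mm by 189 mm) begins 69 mm behind the grasp point.
Start: joints at [-1.364, 0.158, 1.597, -0, 1.386, -0.21], TCP at [0.233, -0.526, 0.215] pointing down, gripper open.
Joint ranges: [-2.91, 2.91], [-0.94, 2.29], [0.18, 2.7], [-1.29, 4.43], [0.17, 2.64], [-3, 3]. Speed limits (rad/s): [2.57, 2.57, 3.14, 3.14, 3.14, 3.14].

## Interface

Orientations are given as a rotation vector (axis times angle).
In Python, from workcell import bot gives the robot as it stands. Calls block until the motion is done:
- bot.goto(position, orientation): joint-space move of the TCP to a pose.
- bot.line_to(position, rot=None, max_speed=0.15): straight line of the TCP; rot=None keeps the orientation; max_speed is the mean speed in m/s.
- bot.set_joints(angles): joint-space move.
- bot.set_gripper(opening, newtons=None): opening from 0.0 (shut) to 1.0 (fully open); newtons is the grip in N (None keeps the last); returns when the fingers have stopped.
- bot.hold(seconds).
- bot.inverse_kinematics(position, orientation): joint angles nearest the present ones, or None.
- bot.read_camera(name): name is "scene" or "top"; returns a dict with "pixels" (400x640x3 uint8, blue, green, red), "fx", "fy", "cx", "cy" (pixels), "k1" (the pictures are not rectified: a ray, as slopes to the right and down, at radius r is drawn at 1 + k1 r^2 times it, then the intrinsics apply), "R" (3x3) and "t" (3): a world point X has camera coordinates R X + t. Camera axes: x right, y down, z forward; pixel columns grow to the right and rows downward; lengths in m; the calibration is good to about 2 mm. A picture is of the moment at which its call begins. There is no depth.
A pose or a line that the arm cannot do raises bot.MotionError and nothing moves.
- bot.job_done(): hands the job in, once; it reports no verdict.
Readings, each from a call of its own:
- bot.current_clock(): time.
- bot.current_joints(): joint angles.
- bot.current_joint_vel(): joint speeds.
- bot.current_effort(): joint torques, N m.
- bot.current_ee_pos(): TCP position.
- bot.current_tool_rot(): TCP orientation.
- bot.current_contact_force(): force on the tool from outside, world axes, zero at the start.
- bot.current_ft_torque(): the same for the moment, N m.
- bot.current_opening(): opening from 0.0 (shut) to 1.0 (fully open).
Only numpy, scipy, OpenCV 4.12 (cv2) and the standard library are available. Lean on these libraries where they do the work, as an engineer would, in place of code of your own. Each camera call takes 0.05 s, during which the arm holds its last target.

## Working session

There is one attempt and no reset: what is moved stays moved. The work goes in short steps, each a Python script; the robot and the scene stay as the last script left them, time stands still between calls to the robot, and variables do not carry over. Pictures are saved under pics/ and viewed, and the job is handed in when it is done.

```bash
ls; mkdir -p pics; python3 - <<'E'
from workcell import bot
import cv2,numpy as np
for n in ["scene","top"]:
    d=bot.read_camera(n); cv2.imwrite(f"pics/{n}0.png",d["pixels"])
    print(n,d["fx"],d["fy"],d["cx"],d["cy"],d["k1"],np.round(-d["R"].T@d["t"],3),np.round(d["R"],3).tolist())
print(bot.current_clock(),bot.current_tool_rot(),bot.current_opening())
E
```

```text
pics
scene 415.80117764351263 415.80117764351263 321.08430550036513 195.81653478739128 -0.10030829173488985 [0.001 0.96  0.58 ] [[-0.843, -0.537, -0.018], [-0.21, 0.361, -0.908], [0.494, -0.762, -0.418]]
top 467.268476297871 467.268476297871 318.77328246117065 199.16873491554853 -0.10855153322411767 [0.304 0.037 1.328] [[0.053, -0.999, 0.001], [-0.977, -0.052, -0.207], [0.207, 0.009, -0.978]]
0.1 [-2.63197612e+00  1.71312296e+00  1.84171365e-03] 0.9967620846365425
```

View pics/scene0.png

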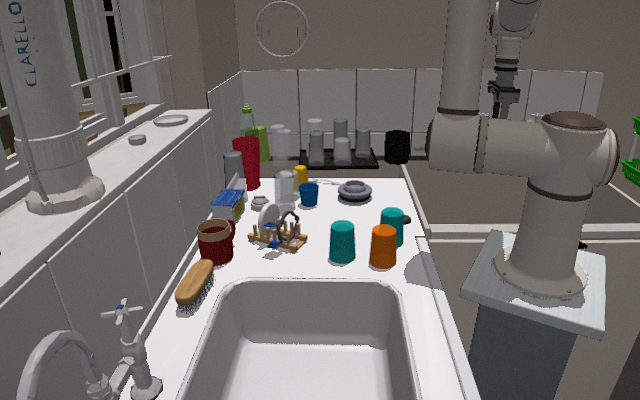

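View pics/top0.png

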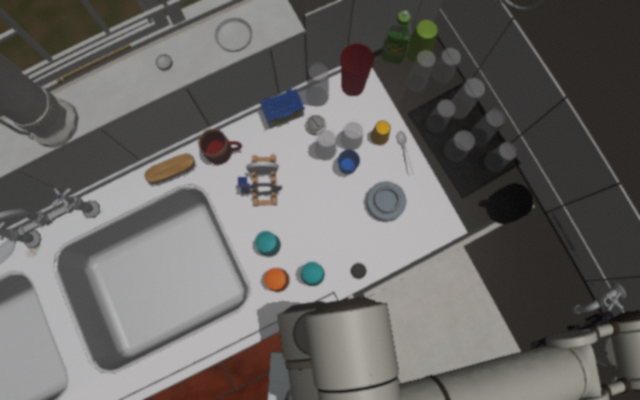

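The scene view shows the rack near (280,235) and the outlet near (355,190). The top view has the rack at (264,180), the outlet at (386,201), the plug at (358,271) and cups around them. I'll zoom in next.

```bash
python3 - <<'E'
import cv2
a=cv2.imread("pics/top0.png")
cv2.imwrite("pics/top0z.png",cv2.resize(a[105:245,225:425],None,fx=4,fy=4,interpolation=cv2.INTER_CUBIC))
cv2.imwrite("pics/top0r.png",cv2.resize(a[145:215,230:300],None,fx=8,fy=8,interpolation=cv2.INTER_CUBIC))
a=cv2.imread("pics/scene0.png")
cv2.imwrite("pics/scene0z.png",cv2.resize(a[160:270,195:415],None,fx=3.6,fy=3.6,interpolation=cv2.INTER_CUBIC))
cv2.imwrite("pics/scene0r.png",cv2.resize(a[195:265,235:325],None,fx=8,fy=8,interpolation=cv2.INTER_CUBIC))
E
```

```text
(no output)
```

View pics/top0z.png

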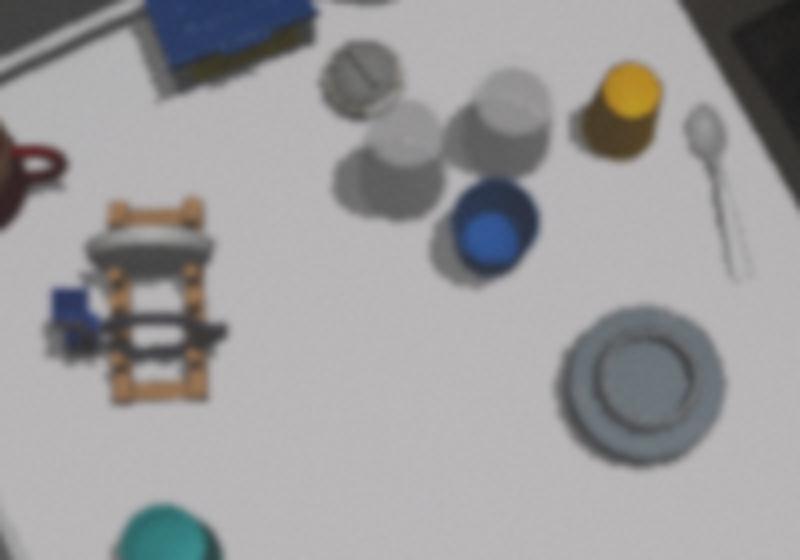

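View pics/top0r.png

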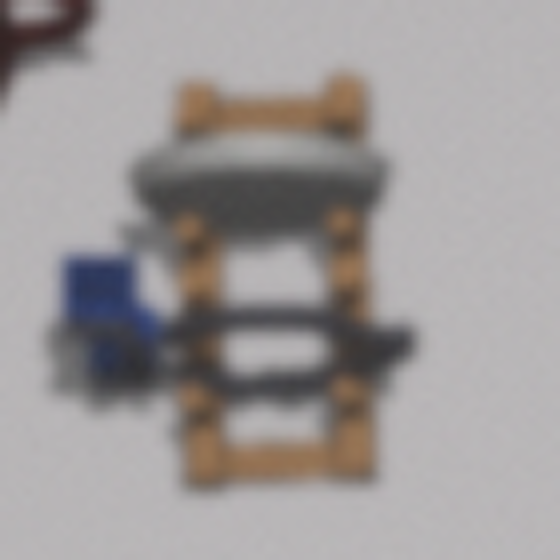

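View pics/scene0z.png

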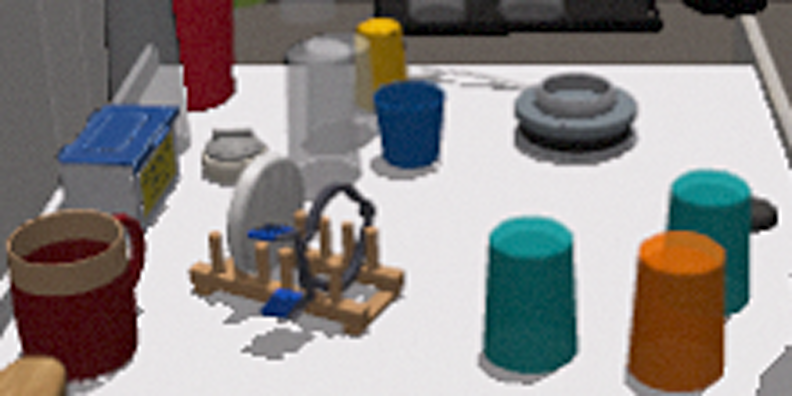

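View pics/scene0r.png

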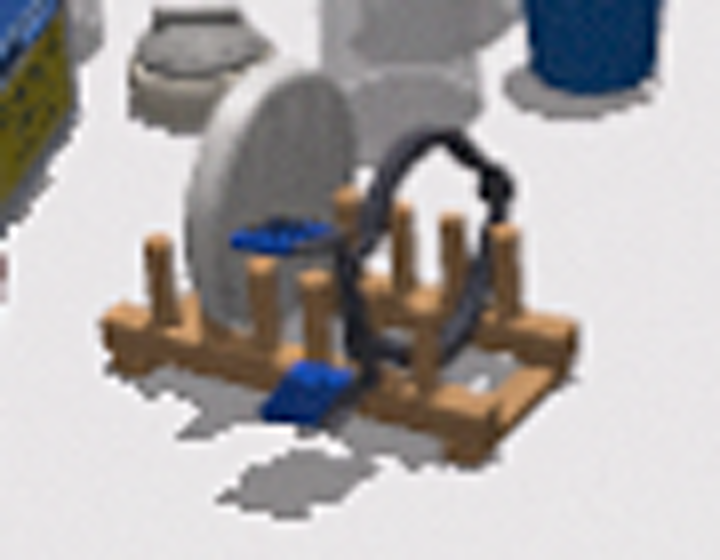

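The rack's long axis runs roughly along world +x. The ring is in the near slot with its ears to the left (+y), and its dark coil is on the right at about (280,187) in the top view. Next I'll measure with both cameras.

```bash
cat > h.py <<'E'
import cv2,numpy as np
def undist(d,px):
    K=np.array([[d["fx"],0,d["cx"]],[0,d["fy"],d["cy"]],[0,0,1.]])
    p=cv2.undistortPoints(np.asarray(px,float).reshape(-1,1,2),K,np.array([d["k1"],0,0,0.]))
    return p.reshape(-1,2)
def rays(d,px):
    u=undist(d,px); v=np.c_[u,np.ones(len(u))]@d["R"]
    return -d["R"].T@d["t"], v/np.linalg.norm(v,axis=1,keepdims=True)
def onplane(d,px,z):
    c,v=rays(d,px); s=(z-c[2])/v[:,2]; return c+v*s[:,None]
def tri(dl,pl):
    A=np.zeros((3,3));b=np.zeros(3)
    R=[]
    for d,p in zip(dl,pl):
        c,v=rays(d,[p]); M=np.eye(3)-np.outer(v[0],v[0]); A+=M;b+=M@c; R.append((c,M))
    X=np.linalg.solve(A,b); return X,[np.linalg.norm(M@(X-c)) for c,M in R]
def proj(d,X):
    X=np.atleast_2d(X).astype(float)
    K=np.array([[d["fx"],0,d["cx"]],[0,d["fy"],d["cy"]],[0,0,1.]])
    return cv2.projectPoints(X,cv2.Rodrigues(np.asarray(d["R"],float))[0],np.asarray(d["t"],float),K,np.array([d["k1"],0,0,0.]))[0].reshape(-1,2)
E
python3 - <<'E'
from workcell import bot
import pickle
D={n:bot.read_camera(n) for n in ["scene","top"]}
pickle.dump(D,open("D0.pkl","wb"))
from h import *
for n,pts in (("top",[(386,201),(372,190),(395,192),(400,210),(386,186),(340,230),(420,200),(262,157),(248,183),(278,187),(255,170)]),("scene",[(355,190),(340,190),(355,200),(300,220),(289,217),(270,246),(297,218),(294,231)])):
    h=cv2.cvtColor(D[n]["pixels"],cv2.COLOR_BGR2HSV)
    print(n,[(p,D[n]["pixels"][p[1],p[0]].tolist(),h[p[1],p[0]].tolist()) for p in pts])
print(onplane(D["top"],[(386,201),(264,180),(280,187),(358,271)],0.03).round(3))
print(onplane(D["scene"],[(355,190),(280,235)],0.03).round(3))
E
```

```text
top [((386, 201), [123, 118, 109], [101, 29, 123]), ((372, 190), [115, 109, 101], [103, 31, 115]), ((395, 192), [89, 86, 86], [120, 9, 89]), ((400, 210), [123, 117, 109], [103, 29, 123]), ((386, 186), [109, 103, 97], [105, 28, 109]), ((340, 230), [185, 184, 185], [150, 1, 185]), ((420, 200), [182, 181, 183], [165, 3, 183]), ((262, 157), [124, 138, 156], [13, 52, 156]), ((248, 183), [144, 118, 111], [114, 58, 144]), ((278, 187), [71, 68, 69], [130, 11, 71]), ((255, 170), [72, 71, 74], [170, 10, 74])]
scene [((355, 190), [109, 106, 106], [120, 7, 109]), ((340, 190), [141, 135, 125], [101, 29, 141]), ((355, 200), [16, 11, 13], [132, 80, 16]), ((300, 220), [236, 234, 238], [165, 4, 238]), ((289, 217), [233, 230, 234], [158, 4, 234]), ((270, 246), [102, 45, 25], [112, 193, 102]), ((297, 218), [39, 35, 36], [128, 26, 39]), ((294, 231), [74, 64, 63], [117, 38, 74])]
[[ 0.584 -0.142  0.03 ]
 [ 0.627  0.209  0.03 ]
 [ 0.608  0.162  0.03 ]
 [ 0.382 -0.069  0.03 ]]
[[ 0.581 -0.138  0.03 ]
 [ 0.613  0.22   0.03 ]]
```

```bash
python3 - <<'E'
import pickle
from h import *
from scipy.optimize import least_squares
D=pickle.load(open("D0.pkl","rb"))
def fit(P,r=None):
    if r: f=lambda q:np.hypot(P[:,0]-q[0],P[:,1]-q[1])-r
    else: f=lambda q:np.hypot(P[:,0]-q[0],P[:,1]-q[1])-q[2]
    s=least_squares(f,[*P.mean(0)[:2],.05],loss='soft_l1',f_scale=.001); return s.x.round(4),np.abs(s.fun).mean().round(4)
for n,box in (("top",(355,170,420,235)),("scene",(330,170,380,212))):
    d=D[n];x0,y0,x1,y1=box
    hsv=cv2.cvtColor(d["pixels"],cv2.COLOR_BGR2HSV)
    m=((hsv[...,2]<150)).astype(np.uint8) if n=="top" else (hsv[...,2]<185).astype(np.uint8)
    mb=((hsv[...,1]>16)&(hsv[...,0]>95)&(hsv[...,0]<116)&(hsv[...,2]>60)).astype(np.uint8)
    for nm,mm in (("dark",m),("blue",mb)):
        M=np.zeros_like(mm);M[y0:y1,x0:x1]=mm[y0:y1,x0:x1]
        c=max(cv2.findContours(M,cv2.RETR_EXTERNAL,cv2.CHAIN_APPROX_NONE)[0],key=cv2.contourArea).reshape(-1,2)
        for z in (.034,.0):
            P=onplane(d,c,z); cam=-d["R"].T@d["t"]
            f0=fit(P)
            u=P[:,:2]-f0[0][:2]; v=f0[0][:2]-cam[:2]; far=(u@v)/np.linalg.norm(v)
            Pf=P[far>.005]
            print(n,nm,z,len(c),"free",f0,"far r=.056",fit(Pf,.056),"far free",fit(Pf))
    cv2.imwrite(f"pics/m_{n}.png",cv2.resize(np.hstack([m,mb])[y0:y1]*255,None,fx=0.6,fy=2))
# rack
d=D["top"];hsv=cv2.cvtColor(d["pixels"],cv2.COLOR_BGR2HSV)
m=((hsv[...,0]>5)&(hsv[...,0]<22)&(hsv[...,1]>50)).astype(np.uint8)
M=np.zeros_like(m);M[150:212,245:285]=m[150:212,245:285]
ys,xs=np.nonzero(M); 
for a in range(150,212,4): print(a,[int(x) for x in np.nonzero(M[a])[0]])
E
```

```text
top dark 0.034 116 free (array([ 0.5817, -0.1374,  0.0588]), np.float64(0.0015)) far r=.056 (array([ 0.5843, -0.141 ,  0.05  ]), np.float64(0.0009)) far free (array([ 0.5854, -0.1417,  0.0551]), np.float64(0.0009))
top dark 0.0 116 free (array([ 0.589 , -0.142 ,  0.0603]), np.float64(0.0016)) far r=.056 (array([ 0.5933, -0.1468,  0.05  ]), np.float64(0.0009)) far free (array([ 0.5928, -0.1464,  0.0565]), np.float64(0.0009))
top blue 0.034 109 free (array([ 0.5842, -0.1413,  0.0533]), np.float64(0.0011)) far r=.056 (array([ 0.5812, -0.1399,  0.05  ]), np.float64(0.0015)) far free (array([ 0.585 , -0.1423,  0.0525]), np.float64(0.001))
top blue 0.0 109 free (array([ 0.5915, -0.1459,  0.0547]), np.float64(0.0012)) far r=.056 (array([ 0.5901, -0.1456,  0.05  ]), np.float64(0.0013)) far free (array([ 0.5924, -0.147 ,  0.0539]), np.float64(0.0011))
scene dark 0.034 111 free (array([ 0.576 , -0.1084,  0.0854]), np.float64(0.0125)) far r=.056 (array([ 0.5955, -0.1499,  0.05  ]), np.float64(0.0076)) far free (array([ 0.5939, -0.148 ,  0.0581]), np.float64(0.0075))
scene dark 0.0 111 free (arr
[... 500 characters left out ...]
.6177, -0.2018,  0.05  ]), np.float64(0.0049)) far free (array([ 0.6189, -0.2045,  0.0545]), np.float64(0.0049))
150 []
154 []
158 [252, 253, 254, 255, 256, 257, 258, 259, 260, 261, 262, 263, 264, 265, 266, 267, 268, 269, 270, 271, 272, 273, 274, 275]
162 []
166 []
170 []
174 [252, 253, 254, 255, 256, 257, 271, 272, 273, 274]
178 [252, 253, 254, 255, 256, 257, 271, 272, 273, 274, 275]
182 [253, 254, 255, 256, 272, 273, 274, 275]
186 []
190 []
194 [252, 253, 254, 255, 256, 257, 271, 272, 273, 274, 275]
198 [253, 254, 255, 256, 257, 272, 273, 274, 275, 276]
202 [253, 254, 255, 256, 257, 258, 259, 260, 261, 262, 263, 264, 265, 266, 267, 268, 269, 270, 271, 272, 273, 274, 275, 276]
206 []
210 []
```

```bash
python3 - <<'E'
import pickle
from h import *
D=pickle.load(open("D0.pkl","rb"));T,S=D["top"],D["scene"]
e=onplane(T,[(263.8,158.8),(264.5,202)],.015);print("rack ends",e.round(4)); v=e[0]-e[1];print("len",np.linalg.norm(v),"yaw",np.arctan2(v[1],v[0]),"mid",e.mean(0))
print("coil z.057",onplane(T,[(280.7,187.6)],.057).round(4))
print("top arc z.097",onplane(T,[(263.5,184.4)],.095).round(4), "bottom arc", onplane(T,[(263.5,193)],.020).round(4))
print("tri top",tri([T,S],[(263.5,184.4),(290.3,211.8)]))
print("tri coil",tri([T,S],[(280.7,187.6),(297,218.5)]))
# dark mask in rack region, both
for n,(x0,y0,x1,y1) in (("top",(240,170,286,200)),("scene",(272,205,302,246))):
    p=D[n]["pixels"][y0:y1,x0:x1].max(2)
    for i,r in enumerate(p): print(y0+i,"".join("#" if v<(85 if n=="top" else 80) else ("+" if v<110 else ".") for v in r))
E
```

```text
rack ends [[0.6943 0.2168 0.015 ]
 [0.5654 0.2047 0.015 ]]
len 0.12943256605102196 yaw 0.09361971747122719 mid [0.62983423 0.2107562  0.015     ]
coil z.057 [[0.6005 0.1571 0.057 ]]
top arc z.097 [[0.5981 0.201  0.095 ]] bottom arc [[0.5906 0.209  0.02  ]]
tri top (array([0.59480594, 0.19909041, 0.09544627]), [np.float64(0.0035142454429644664), np.float64(0.0035142454429646437)])
tri coil (array([0.60113848, 0.15741724, 0.05423036]), [np.float64(3.1581053293296745e-05), np.float64(3.1581053293300316e-05)])
170 ........+###########################+.........
171 .........+##+++################+.+++..........
172 .........++++.++##############+...++..........
173 .........+++...+############+++...+...........
174 ..............+++++++++++++++++++++...........
175 ............++++++............+++++...........
176 ...........+++++...............+++............
177 ............+++...............................
178 ++++++........................................
179 ++++++........................................
180 ++++++........................................
181 +#++++.................
[... 1676 characters left out ...]

226 #########+..++....+++..##++...
227 +++++###+...++....+++++##++...
228 +..+####....++.....++####++...
229 ....+###....+++....++####+++..
230 ....+###....+++....++####+++..
231 +++++###+...++.....+####++++..
232 +++++####++++.....++#+#+.+++..
233 ++++#####+++++....++#+##..++..
234 .++++####++++++..++#++#..+++..
235 .+++..####++++++++##+##+.+....
236 .+++..####+....+++#+###++++...
237 .+++..######+..+++++##++++++++
238 .+++..########++++###+.+++++++
239 ..++..+########+++##+......+++
240 .......+###+###+++#+........++
241 .......+###...++++............
242 .......####+..++++............
243 +.++.+####+....+++............
244 +++++####++++..+..............
245 ++++#####+++++++.............+
```

```bash
cat >> h.py <<'E'
from scipy.spatial.transform import Rotation as Rn
def rv(xa,za):
    xa=np.array(xa,float);za=np.array(za,float);za/=np.linalg.norm(za);xa-=za*(xa@za);xa/=np.linalg.norm(xa)
    return Rn.from_matrix(np.c_[xa,np.cross(za,xa),za]).as_rotvec()
def tiltrv(th,psi,s):
    return rv(s*np.array([np.sin(th)*np.cos(psi),np.sin(th)*np.sin(psi),np.cos(th)]),[np.cos(th)*np.cos(psi),np.cos(th)*np.sin(psi),-np.sin(th)])
E
python3 - <<'E'
from workcell import bot
from h import *
for s in (1,-1):
    print(s,"grasp",bot.inverse_kinematics([.5965,.204,.073],tiltrv(np.pi/2,.09,s)))
    print("lift",bot.inverse_kinematics([.5965,.204,.2],tiltrv(np.pi/2,.09,s)))
    for th in (35,42,50):
        for y in (0,.1):
            print(th,y,bot.inverse_kinematics([.45,y,.05],tiltrv(np.radians(th),.0,s)))
    for psi in (0,np.pi/2,np.pi,-np.pi/2):
      print("place ears dir",psi,bot.inverse_kinematics([.584+.055*np.cos(psi),-.141+.055*np.sin(psi),.05],rv([s*-np.sin(psi),s*np.cos(psi),0],[0,0,-1])))
    print("pinch",bot.inverse_kinematics([.45,.05,.02],rv([s,0,0],[0,0,-1])))
E
```

```text
1 grasp [0.13816904 0.43606242 1.54879165 0.         1.15673858 0.04816904]
lift [0.13816904 0.31010628 1.44735272 0.         1.38413365 0.04816904]
35 0 None
35 0.1 None
42 0 None
42 0.1 None
50 0 [-0.51610716 -0.49482049  2.68631803  0.81661872  0.4502993  -1.17416279]
50 0.1 [-0.08343527 -0.38278856  2.62179354  0.25629056  0.21292766 -0.31472118]
place ears dir 0 [-4.01447480e-01  5.20521321e-01  1.48198790e+00 -4.44089210e-16
  1.13908343e+00 -1.97224381e+00]
place ears dir 1.5707963267948966 [-0.35075036  0.37536444  1.68169356  0.          1.08453466  2.7908423 ]
place ears dir 3.141592653589793 [-0.48128235  0.27763715  1.80735858  0.          1.05659692  1.08951398]
place ears dir -1.5707963267948966 [-5.19693086e-01  4.33493838e-01  1.60348978e+00 -4.44089210e-16
  1.10460903e+00 -5.19693086e-01]
pinch [-1.57354639e-01  1.06577770e-01  2.08167463e+00 -4.44089210e-16
  9.53340258e-01 -1.57354639e-01]
-1 grasp None
lift None
35 0 None
35 0.1 None
42 0 None
42 0.1 None
50 0 [-0.51610716 -0.49482049  2.68631803  0.81661872  0.4502993   1.96742986]
50 0.1 [-0.08343527 -0.38278856  2.62179354  0.25629056  0.21292766  2.82687148]
place ears dir 0 [-4.01447480e-01  5.20521321e-01  1.48198790e+00 -4.44089210e-16
  1.13908343e+00  1.16934885e+00]
place ears dir 1.5707963267948966 [-3.50750355e-01  3.75364435e-01  1.68169356e+00 -4.44089210e-16
  1.08453466e+00 -3.50750355e-01]
place ears dir 3.141592653589793 [-0.48128235  0.27763715  1.80735858  0.          1.05659692 -2.05207867]
place ears dir -1.5707963267948966 [-5.19693086e-01  4.33493838e-01  1.60348978e+00 -4.44089210e-16
  1.10460903e+00  2.62189957e+00]
pinch [-1.57354639e-01  1.06577770e-01  2.08167463e+00 -4.44089210e-16
  9.53340258e-01  2.98423801e+00]
```

```bash
python3 - <<'E'
from workcell import bot
from h import *
for th in (35,42,48):
  for x in (.45,.5,.55,.6):
    for psi in np.radians([-60,-40,-20,0,20,40,60]):
      for y in (-.05,.05,.1):
        q=bot.inverse_kinematics([x,y,.05],tiltrv(np.radians(th),psi,1))
        if q is not None: print(th,x,y,np.degrees(psi).round(),np.round(q,2))
E
```

```text
35 0.45 0.05 -60.0 [ 0.43  0.3   2.16 -1.21  1.06  2.33]
35 0.45 0.1 -60.0 [ 0.54  0.36  2.06 -1.13  1.13  2.33]
35 0.45 -0.05 -40.0 [-0.   -0.05  2.56  4.39  0.59  2.39]
35 0.45 0.05 -20.0 [ 0.1  -0.15  2.65  4.1   0.45  2.5 ]
35 0.45 0.1 -20.0 [ 0.31 -0.04  2.55  4.35  0.56  2.41]
35 0.45 -0.05 20.0 [-1.12 -0.15  2.65  1.25  1.03 -2.38]
35 0.45 -0.05 40.0 [-1.1   0.1   2.4   1.03  1.21 -2.48]
35 0.45 0.05 40.0 [-0.9  -0.05  2.56  1.16  1.1  -2.43]
35 0.45 0.1 40.0 [-0.76 -0.11  2.61  1.26  1.03 -2.38]
35 0.45 -0.05 60.0 [-1.01  0.3   2.16  0.83  1.37 -2.53]
35 0.45 0.05 60.0 [-0.85  0.18  2.31  0.95  1.27 -2.5 ]
35 0.45 0.1 60.0 [-0.74  0.13  2.37  1.03  1.21 -2.47]
35 0.5 0.05 -60.0 [ 0.38  0.37  2.05 -1.23  1.04  2.29]
35 0.5 0.1 -60.0 [ 0.48  0.43  1.96 -1.15  1.11  2.28]
35 0.5 -0.05 -40.0 [-0.    0.08  2.43  4.4   0.59  2.39]
35 0.5 0.05 -20.0 [ 0.08 -0.01  2.52  4.04  0.45  2.55]
35 0.5 0.1 -20.0 [0.26 0.07 2.45 4.29 0.54 2.43]
35 0.5 -0.05 0.0 [-0.73 -0.17  2.66  1.83  0.6  -2.35]
35 0.5 0.05 0.0 [-0.31 -0.17  2.66  2.41  0.38 -2.63]
35 0.5 0.1 0.0 [-0.09 -0.11  2.62  2.92  
[... 8871 characters left out ...]
0 [ 0.26  0.32  1.97 -1.05  0.68  1.75]
48 0.6 0.05 -20.0 [ 0.01  0.14  2.19 -1.13  0.26  1.39]
48 0.6 0.1 -20.0 [ 0.13  0.18  2.14 -1.14  0.35  1.49]
48 0.6 -0.05 0.0 [-0.44  0.07  2.26  1.18  0.32 -1.5 ]
48 0.6 -0.05 20.0 [-0.59  0.14  2.19  1.11  0.65 -1.81]
48 0.6 0.05 20.0 [-0.37  0.1   2.24  1.16  0.5  -1.69]
48 0.6 0.1 20.0 [-0.24  0.1   2.24  1.18  0.41 -1.61]
48 0.6 -0.05 40.0 [-0.66  0.27  2.03  0.95  0.93 -1.99]
48 0.6 0.05 40.0 [-0.47  0.2   2.11  1.03  0.8  -1.91]
48 0.6 0.1 40.0 [-0.37  0.19  2.13  1.06  0.73 -1.86]
48 0.6 -0.05 60.0 [-0.67  0.42  1.83  0.8   1.17 -2.15]
48 0.6 0.05 60.0 [-0.51  0.35  1.93  0.87  1.06 -2.08]
48 0.6 0.1 60.0 [-0.42  0.32  1.96  0.91  1.   -2.03]
```

```bash
python3 - <<'E'
from workcell import bot
from h import *
import pickle
D=pickle.load(open("D0.pkl","rb"))
print(onplane(D["top"],[(267,243),(312,273),(275,280)],.07).round(3))
R=tiltrv(np.pi/2,.09,1)
bot.set_gripper(.34,20)
bot.goto([.5965,.204,.17],R); print(bot.current_clock())
bot.line_to([.5965,.204,.073],max_speed=.12); print(bot.current_clock(),bot.current_contact_force())
for n in ("scene","top"):
    d=bot.read_camera(n); x0,y0=(215,170) if n=="scene" else (220,140)
    cv2.imwrite(f"pics/g1{n}.png",cv2.resize(d["pixels"][y0:y0+90,x0:x0+100],None,fx=6,fy=6,interpolation=cv2.INTER_CUBIC))
E
```

```text
[[0.442 0.182 0.07 ]
 [0.368 0.056 0.07 ]
 [0.344 0.154 0.07 ]]
4.0667
5.025 [-0.97853016  0.9035756  -0.02911053]
```

View pics/g1scene.png

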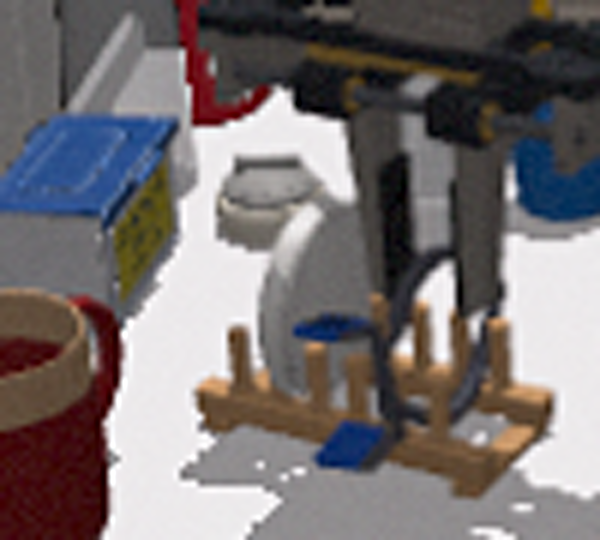

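View pics/g1top.png

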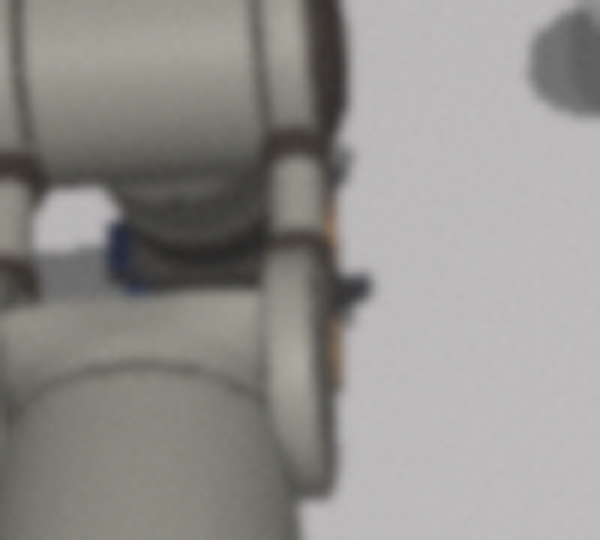

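The scene view shows the fingers on both sides of the band, at crop (400,260) and (480,270). I'll grip, lift and tilt.

```bash
python3 - <<'E'
from workcell import bot
from h import *
bot.set_gripper(0,40); print("op",bot.current_opening()*92)
bot.line_to([.5965,.204,.24],max_speed=.2)
R=tiltrv(np.radians(42),np.radians(60),1)
print(bot.inverse_kinematics([.53,.04,.2],R).round(2),bot.inverse_kinematics([.53,.04,.05],R).round(2))
bot.goto([.53,.04,.2],R); print(bot.current_clock(),bot.current_opening()*92)
for n in ("scene","top"):
    d=bot.read_camera(n); cv2.imwrite(f"pics/t1{n}.png",d["pixels"])
    x0,y0=(200,120) if n=="scene" else (220,120)
    cv2.imwrite(f"pics/t1{n}z.png",cv2.resize(d["pixels"][y0:y0+140,x0:x0+190],None,fx=4,fy=4,interpolation=cv2.INTER_CUBIC))
E
```

```text
op 6.992043208137679
[-0.66 -0.05  2.07  0.85  1.37 -2.  ] [-0.66  0.26  2.11  0.94  1.15 -2.28]
8.3667 7.049884718941669
```

View pics/t1scenez.png

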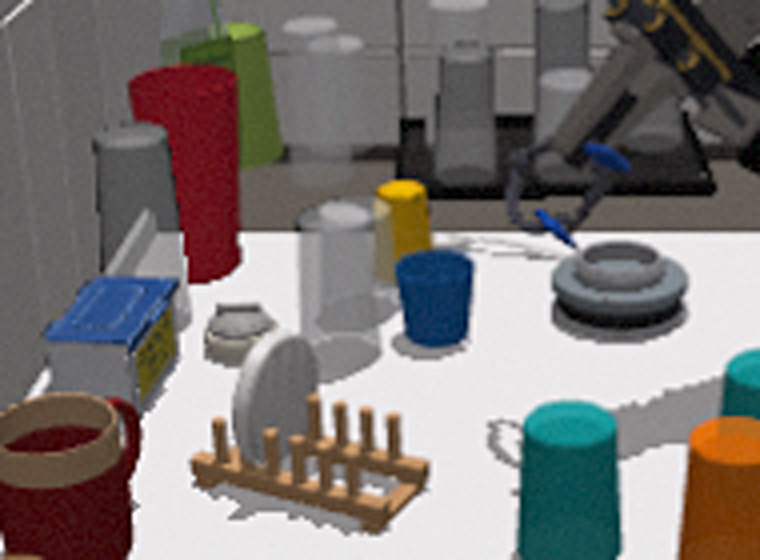

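View pics/t1topz.png

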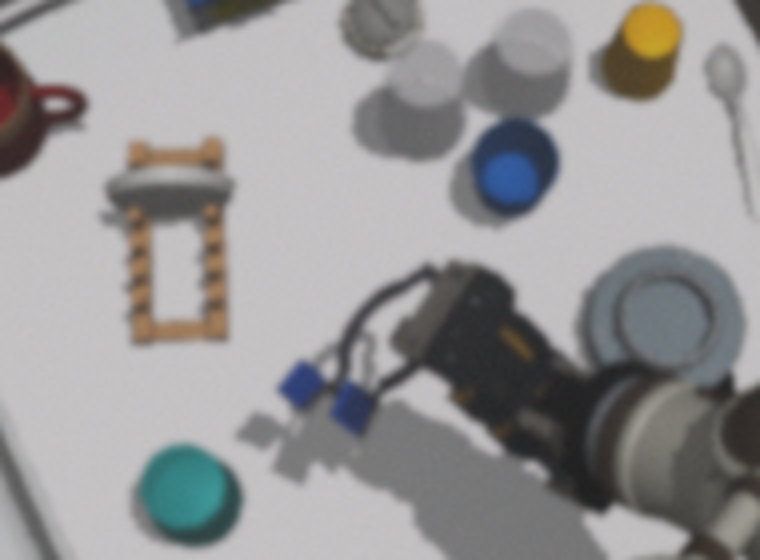

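The ring is held at the band with its ears on the upper side; the blue ears are at top crop (302,385) and (352,408). I'll lower it until the far edge touches, then release.

```bash
python3 - <<'E'
from workcell import bot
from h import *
bot.line_to([.53,.04,.06],max_speed=.2)
f0=np.array(bot.current_contact_force())
for z in (.048,.044,.041,.039):
    bot.line_to([.53,.04,z],max_speed=.05); f=np.array(bot.current_contact_force())-f0
    print(z,f.round(1))
    if f[2]>2: break
d=bot.read_camera("scene")
cv2.imwrite("pics/l1s.png",cv2.resize(d["pixels"][140:260,270:420],None,fx=5,fy=5,interpolation=cv2.INTER_CUBIC))
print(bot.current_clock(),bot.current_ee_pos())
E
```

```text
0.048 [-0.1 -0.9 -0.3]
0.044 [ 0.2 -0.5 -0.3]
0.041 [-0.7 -2.1  4.4]
10.2583 [0.53040733 0.03985691 0.04144176]
```

View pics/l1s.png

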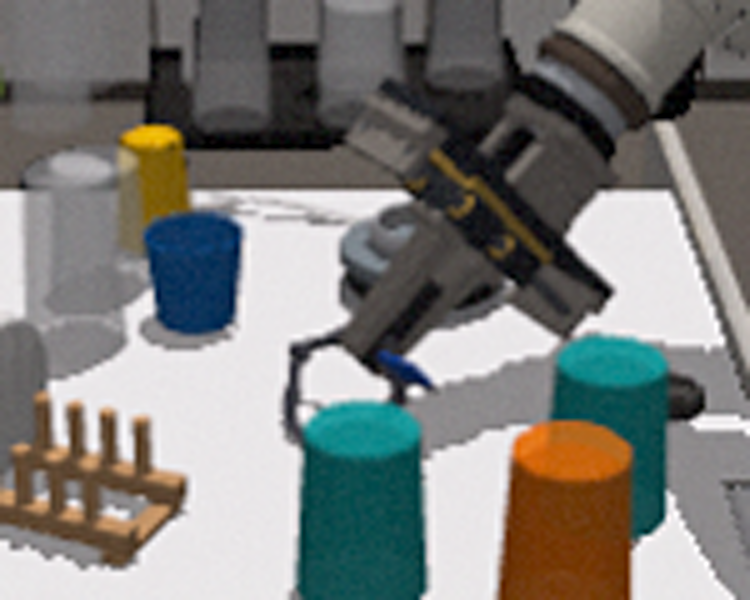

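The far edge touched at the predicted height. Releasing and withdrawing along the tool axis.

```bash
python3 - <<'E'
from workcell import bot
from h import *
p=np.array([.53,.04,.041]); th=np.radians(42);a=np.array([np.cos(th)*.5,np.cos(th)*.866,-np.sin(th)])
bot.set_gripper(.28,20); bot.hold(.1)
bot.line_to(p-a*.10,max_speed=.15); bot.hold(.15)
for n in ("scene","top"):
    d=bot.read_camera(n); cv2.imwrite(f"pics/r1{n}.png",d["pixels"])
    x0,y0=(270,140) if n=="scene" else (240,130)
    cv2.imwrite(f"pics/r1{n}z.png",cv2.resize(d["pixels"][y0:y0+120,x0:x0+150],None,fx=5,fy=5,interpolation=cv2.INTER_CUBIC))
print(bot.current_clock())
E
```

```text
11.8833
```

View pics/r1scenez.png

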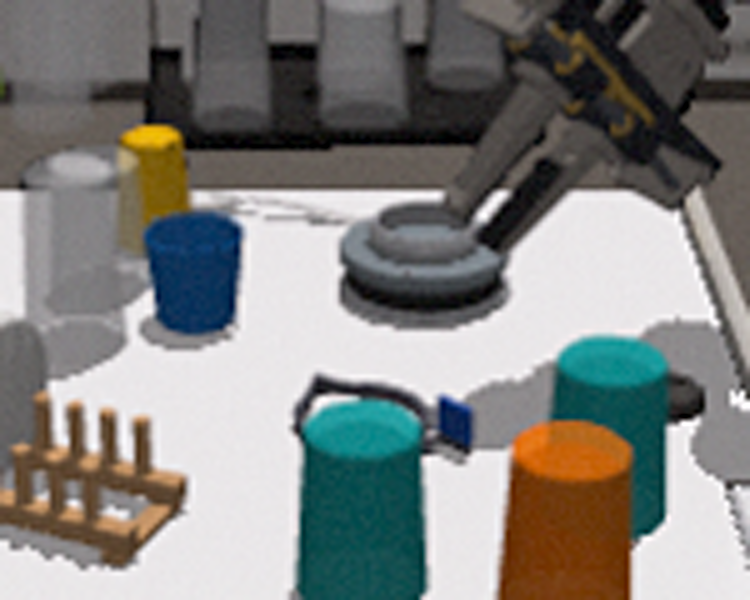

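View pics/r1topz.png

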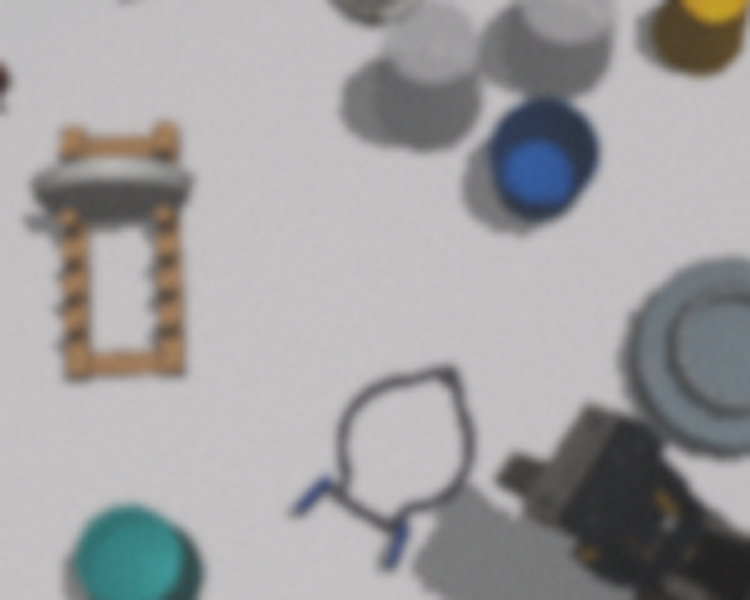

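The ring lies flat with ears up: the ears are at top crop (312,497) and (397,543), the coil at (450,373). Next I'll measure these.

```bash
python3 - <<'E'
from workcell import bot
from h import *
import pickle
T=bot.read_camera("top");pickle.dump(T,open("T1.pkl","wb"))
hsv=cv2.cvtColor(T["pixels"],cv2.COLOR_BGR2HSV)
m=((hsv[...,0]>105)&(hsv[...,0]<130)&(hsv[...,1]>70)).astype(np.uint8)
m[:215]=0;m[:,:290]=0;m[:, 330:]=0;m[250:]=0
n,l,st,c=cv2.connectedComponentsWithStats(m)
for i in range(1,n): print(st[i],c[i])
idx=[i for i in range(1,n) if st[i][4]>8]
E_=onplane(T,[c[i] for i in idx],.026);print("ears",E_.round(4),"sep",np.linalg.norm(E_[0]-E_[1]))
# coil & band dark pixels
v=T["pixels"].max(2)
b=(v<125).astype(np.uint8);b[:200]=0;b[:,:303]=0;b[240:]=0;b[:,338:]=0
for r in range(198,242): print(r,"".join("#" if x<95 else "+" if x<135 else "." for x in v[r,295:345]))
E
```

```text
[300 226   5   6  10] [302.  228.5]
[318 235   3   7  11] [319.09090909 237.63636364]
ears [[0.4929 0.092  0.026 ]
 [0.4697 0.0427 0.026 ]] sep 0.054565757612889974
198 ..................................................
199 ..................................................
200 ..................................................
201 ..................................................
202 ..................................................
203 .................................++...............
204 ..............................++++++..............
205 ........................++++++++++##+.............
206 .....................+++++++.....++#+.............
207 ...................+++++...........++.............
208 ..................+++..............+++............
209 ................+++.................++............
210 ................++..................++............
211 ...............++...................++............
212 ..............++.....................+............
213 ..............+......................++...........
214 .............++......................++...........

[... 784 characters left out ...]
.++++.................++#++++++........+
230 ......++.....+++............++++++++++++++.......+
231 ....+++.......++++........+++++++++++++++++......+
232 ....++.........+++++.....+++.....++++++++++++....+
233 .................+++++.++++......++++++++++++++..+
234 ...................+++++#+.......+++++++++++++++++
235 ....................+++##+.......+++++++++++++++++
236 ......................++++......++++++++++++++++++
237 .......................+++......++++++++++++++++++
238 .......................+++.....+++++++++++++++++++
239 .......................++.....++++++++++++++++++++
240 ......................+++.....++++++++++++++++++++
241 ......................+++....+++++++++++++++++++++
```

```bash
python3 - <<'E'
from workcell import bot
from h import *
import pickle
T=pickle.load(open("T1.pkl","rb"))
c=onplane(T,[(329.7,205)],.006)[0]; m=np.array([.4813,.0674]); v=m-c[:2]
print("coil",c.round(4),np.linalg.norm(v),np.degrees(np.arctan2(v[1],v[0])))
for a in (62,65):
  for s in (1,-1):
    A=np.radians(a); R=rv([s*np.cos(A),s*np.sin(A),0],[0,0,-1])
    q=bot.inverse_kinematics([.48,.068,.02],R); print(a,s,None if q is None else q.round(2))
print(bot.current_joints().round(2))
# carry orientations: ears dir psi
for psi in range(0,360,30):
    p=np.radians(psi)
    for s in (1,-1):
        q=bot.inverse_kinematics([.584+.058*np.cos(p),-.141+.058*np.sin(p),.04],rv([s*np.sin(p),-s*np.cos(p),0],[0,0,-1]))
        print(psi,s,None if q is None else q.round(2))
E
```

```text
coil [0.5684 0.0172 0.006 ] 0.10051269770203365 150.00726720430148
62 1 [-0.11  0.18  1.99 -0.    0.96 -1.19]
62 -1 [-0.11  0.18  1.99 -0.    0.96  1.95]
65 1 [-0.11  0.18  1.99 -0.    0.96 -1.24]
65 -1 [-0.11  0.18  1.99 -0.    0.96  1.9 ]
[-0.83  0.11  2.12  0.82  1.33 -2.26]
0 1 [-0.4   0.54  1.48 -0.    1.13  1.17]
0 -1 [-0.4   0.54  1.48 -0.    1.13 -1.97]
30 1 [-0.36  0.51  1.52  0.    1.11  0.69]
30 -1 [-0.36  0.51  1.52  0.    1.11 -2.46]
60 1 [-0.34  0.46  1.6  -0.    1.09  0.18]
60 -1 [-0.34  0.46  1.6   0.    1.09 -2.96]
90 1 [-0.35  0.39  1.69 -0.    1.07 -0.35]
90 -1 [-0.35  0.39  1.69  0.    1.07  2.8 ]
120 1 [-0.38  0.33  1.77 -0.    1.05 -0.9 ]
120 -1 [-0.38  0.33  1.77 -0.    1.05  2.24]
150 1 [-0.43  0.29  1.82  0.    1.04 -1.48]
150 -1 [-0.43  0.29  1.82  0.    1.04  1.67]
180 1 [-0.48  0.29  1.82  0.    1.04 -2.05]
180 -1 [-0.48  0.29  1.82  0.    1.04  1.09]
210 1 [-0.52  0.32  1.77 -0.    1.05 -2.62]
210 -1 [-0.52  0.32  1.77  0.    1.05  0.52]
240 1 None
240 -1 [-0.54  0.38  1.7  -0.    1.06 -0.01]
270 1 [-0.52  0.45  1.6   0.    1.09  2.62]
270 -1 [-0.52  0.45  1.6  -0.    1.09 -0.52]
300 1 [-0.49  0.51  1.52 -0.    1.11  2.13]
300 -1 [-0.49  0.51  1.52 -0.    1.11 -1.01]
330 1 [-0.45  0.54  1.48 -0.    1.12  1.65]
330 -1 [-0.45  0.54  1.48 -0.    1.12 -1.49]
```

```bash
python3 - <<'E'
from workcell import bot
from h import *
A=np.radians(62); R=rv([-np.cos(A),-np.sin(A),0],[0,0,-1])
bot.line_to(bot.current_ee_pos()+np.array([0,0,.06]),max_speed=.2)
bot.set_gripper(.95,20)
bot.goto([.4795,.0683,.12],R); print(bot.current_clock())
bot.line_to([.4795,.0683,.0125],max_speed=.12)
print(bot.current_contact_force().round(1))
for n in ("scene","top"):
    d=bot.read_camera(n)
    x0,y0=(300,140) if n=="scene" else (270,170)
    cv2.imwrite(f"pics/p1{n}z.png",cv2.resize(d["pixels"][y0:y0+110,x0:x0+130],None,fx=5,fy=5,interpolation=cv2.INTER_CUBIC))
print(bot.current_clock())
E
```

```text
16.8
[-0.5  0.   0.8]
17.95
```

View pics/p1scenez.png

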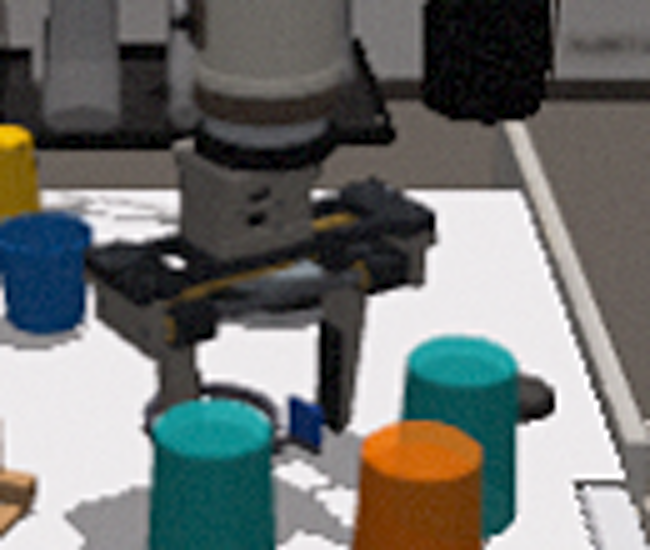

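View pics/p1topz.png

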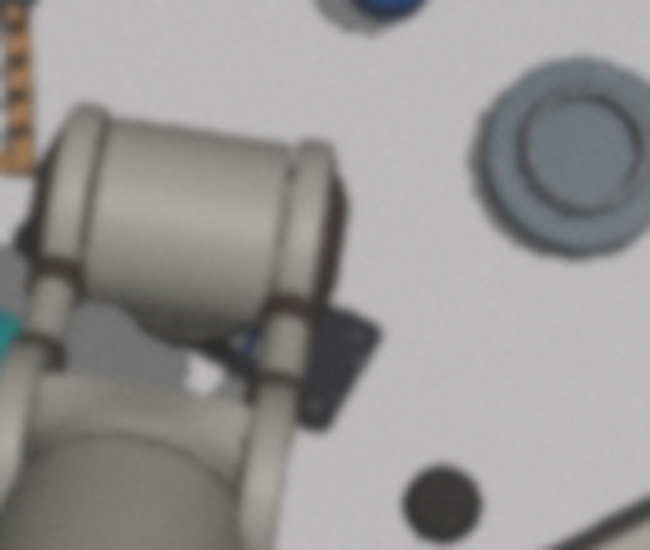

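The right finger is outside the near ear (scene crop 305,425) with a clear gap, as expected. I'll pinch, lift and carry with the ears toward −y.

```bash
python3 - <<'E'
from workcell import bot
from h import *
bot.set_gripper(0,50); print("op",bot.current_opening()*92,bot.current_contact_force().round(1))
A=np.radians(62); R=rv([-np.cos(A),-np.sin(A),0],[0,0,-1])
bot.line_to([.4795,.0683,.16],max_speed=.2); print(bot.current_contact_force().round(1))
p=np.radians(270); R2=rv([-np.sin(p),np.cos(p),0],[0,0,-1])
bot.goto([.584,-.141-.0586,.13],R2)
print(bot.current_clock(),bot.current_opening()*92,bot.current_ee_pos())
import pickle
D={n:bot.read_camera(n) for n in ("scene","top")}; pickle.dump(D,open("D2.pkl","wb"))
for n in ("scene","top"):
    d=D[n]
    x0,y0=(290,120) if n=="scene" else (340,130)
    cv2.imwrite(f"pics/c1{n}z.png",cv2.resize(d["pixels"][y0:y0+110,x0:x0+130],None,fx=5,fy=5,interpolation=cv2.INTER_CUBIC))
E
```

```text
op 16.679375796342907 [-0.5 -0.5  3.8]
[-0.1  0.4 -1.6]
22.025 16.575119128006182 [ 0.5839292  -0.19924396  0.12980266]
```

View pics/c1scenez.png

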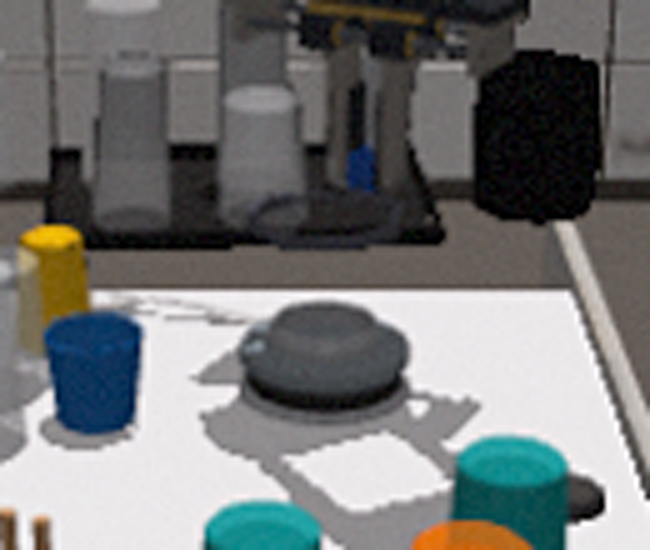

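View pics/c1topz.png

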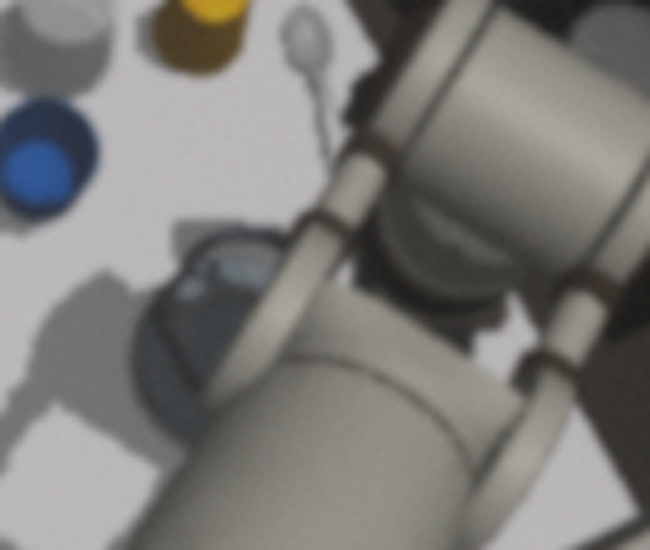

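The gripper reads 16.6 mm. With the roughly 1 mm offset seen on the 8 mm band, that is the 18 mm home width. I'll check the ring's pose by measuring coil and band pixels in a contrast-stretched picture.

```bash
python3 - <<'E'
from h import *
import pickle
D=pickle.load(open("D2.pkl","rb"))
for n,(x0,y0,w,h) in (("scene",(330,145,60,55)),("top",(360,165,60,60))):
    p=D[n]["pixels"][y0:y0+h,x0:x0+w].astype(float); p=np.clip((p-15)*(3.2 if n=="scene" else 2.2),0,255).astype(np.uint8)
    k=10; q=cv2.resize(p,None,fx=k,fy=k,interpolation=cv2.INTER_CUBIC)
    for nm,P,c in (("ctr",[.584,-.141,.1215],(0,255,255)),("coil",[.584,-.094,.1215],(0,0,255)),("earm",[.584,-.1995,.138],(255,255,0)),("out",[.584,-.141,.05],(0,255,0))):
        u=proj(D[n],P)[0]; print(n,nm,u.round(1)); cv2.circle(q,tuple(int(v) for v in ((u-[x0,y0]+.5)*k)),4,c,-1)
    cv2.imwrite(f"pics/e_{n}.png",q)
E
```

```text
scene ctr [355.1 163.2]
scene coil [347.9 167.7]
scene earm [363.6 153.1]
scene out [354.8 183.9]
top ctr [390.5 193.8]
top coil [372.9 192.9]
top earm [413.7 193.6]
top out [386.7 199.4]
```

View pics/e_scene.png

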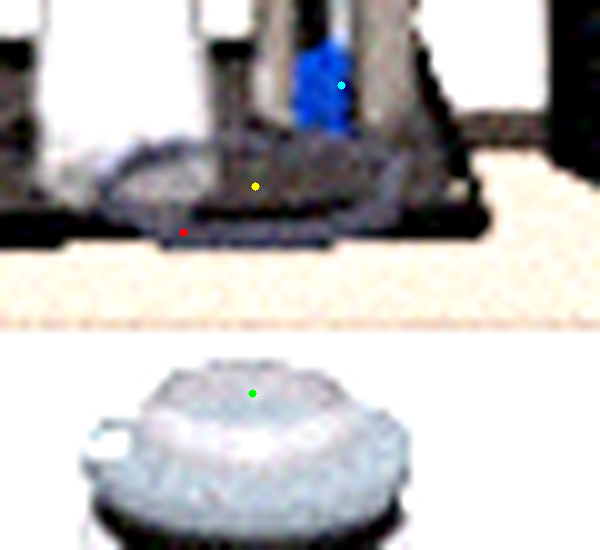

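View pics/e_top.png

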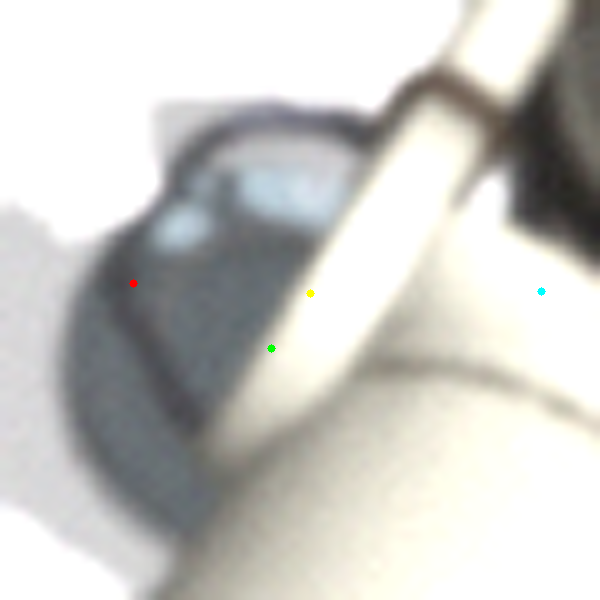

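```bash
python3 - <<'E'
from h import *
import pickle
D=pickle.load(open("D2.pkl","rb"));T=D["top"]
p=T["pixels"].max(2)
for r in range(172,214): print(r,"".join("%4d"%v for v in p[r,364:402]))
E
```

```text
172  185 185 185 185 186 185 185 185 186 185 183 182 180 179 180 180 179 179 179 179 180 179 180 180 180 183 183 185 185 185 184 184 185 182 175 155 126  99
173  186 186 184 185 185 186 186 185 186 183 179 167 163 162 162 161 160 161 161 161 160 161 161 159 165 171 179 178 178 178 178 181 180 176 159 123  87  68
174  186 187 186 187 186 187 184 185 186 181 165 146 133 131 132 131 132 130 130 129 128 127 126 126 130 148 154 156 157 158 159 160 165 160 132  92  68  65
175  186 187 187 184 185 186 185 186 184 175 150 127 118 115 114 114 114 112 110 108 103 101  99  97  99 109 117 117 118 117 118 122 133 131 103  72  67  83
176  185 185 187 185 185 186 185 185 184 172 145 120 112 111 111 110 106  99  97  91  88  86  86  82  81  80  83  83  82  77  80  86  96  96  79  69  82 101
177  185 186 186 184 185 186 186 185 183 172 141 120 112 112 108 101  92  82  78  77  79  79  80  80  78  77  75  73  69  64  60  63  67  66  67  74 100 118
178  186 186 185 186 185 186 185 187 185 172 144 121 111 108  98  84  73  66  66  75  82  86  88  89  87  86  86  82  77  72  61  58  55  59  72  91 116 130
1
[... 4793 characters left out ...]
  88  87  83  81  84  86  90  95 100 104 107 109 112 115 115 119 122 123
210  115 113 105  90  77  67  61  66  68  68  68  67  69  66  65  63  66  74  79  81  81  77  77  79  85  88  92  98 103 106 109 111 114 116 118 119 123 126
211  113 113 110  99  89  74  65  63  65  68  68  67  69  68  65  63  66  69  72  75  76  74  78  83  89  91  97 100 104 109 111 114 114 118 120 124 124 125
212  114 113 112 107  98  84  73  65  65  66  66  69  68  68  69  64  65  66  67  69  72  75  82  89  92  94  99 103 107 108 114 114 119 119 123 124 124 127
213  114 114 114 112 105  92  80  72  66  65  66  66  68  68  67  65  64  65  65  69  75  80  87  92  92  96 100 103 108 111 115 118 119 122 122 123 128 127
```

```bash
python3 - <<'E'
from h import *
import pickle
from scipy.optimize import least_squares
T=pickle.load(open("D2.pkl","rb"))["top"]; D0=pickle.load(open("D0.pkl","rb"))["top"]
up=[(379,180),(380,179),(381.3,178),(384,177),(387,176.5),(390,176.3),(392,176.7),(394,177.6)]
P=onplane(T,up,.1225); print(P.round(4).tolist())
for r in (.037,.038):
    s=least_squares(lambda q:np.hypot(P[:,0]-q[0],P[:,1]-q[1])-r,[.59,-.14]);print(r,s.x,np.abs(s.fun).max())
print("coil",onplane(T,[(371.8,192.7)],.1215))
# sleeve lip dark edge circle in first top image, z .05: show pixels
p=D0["pixels"].max(2)
for r in range(183,220): print(r,"".join("%4d"%v for v in p[r,364:410]))
E
```

```text
[[0.6199, -0.1092, 0.1225], [0.6228, -0.1118, 0.1225], [0.6257, -0.1152, 0.1225], [0.6289, -0.1224, 0.1225], [0.6307, -0.1304, 0.1225], [0.6317, -0.1384, 0.1225], [0.6309, -0.1438, 0.1225], [0.6287, -0.1492, 0.1225]]
0.037 [ 0.59449649 -0.13578528] 0.00040537642005832736
0.038 [ 0.59343988 -0.13602878] 0.0004034412388709552
coil [[ 0.5843677  -0.09106718  0.1215    ]]
183  183 185 185 185 183 184 185 184 184 183 174 165 155 143 134 127 122 121 121 121 118 119 120 118 120 123 125 126 134 144 153 158 167 174 179 183 183 185 183 183 184 184 183 183 184 183
184  184 184 186 184 185 183 185 185 180 174 160 143 133 124 120 120 118 119 121 119 118 117 119 117 120 123 123 124 124 128 130 135 145 158 167 175 181 183 184 183 184 183 183 183 183 182
185  184 182 184 183 183 185 183 181 174 158 140 124 117 119 118 118 117 118 121 117 115 117 116 115 117 118 120 123 124 121 121 124 128 138 149 164 176 181 184 184 182 183 183 183 184 185
186  185 186 184 185 184 182 180 174 157 138 125 118 115 117 118 118 118 116 113 112 112 113 109 110 113 115 117 117 120 121 118 120 122 123 132 146 161 174 180 1
[... 5563 characters left out ...]
2 104 112 119 121 120 122 124 127 125 125 123 124 125 123 123 122 122 121 119 117 121 134 154 171 181 185 183 185 185 185 184 185 184
217  184 185 185 184 180 171 159 142 118 101  88  82  83  87  98 106 110 115 119 122 123 125 124 123 125 123 122 121 120 114 113 114 118 134 156 171 180 184 185 184 183 184 184 183 183 183
218  186 184 185 184 183 183 175 165 142 120 108  94  85  83  84  86  90  99 104 110 113 115 117 119 117 115 112 109 106 103 107 119 134 156 173 181 182 184 182 183 184 184 184 184 185 184
219  184 185 185 184 184 183 184 177 163 150 140 123 107  93  87  84  83  85  87  93  95 100 102 101 104 104 100  99 102 108 123 142 158 171 182 185 185 184 184 183 185 184 185 184 184 183
```

```bash
python3 - <<'E'
from h import *
import pickle
from scipy.optimize import least_squares
from scipy.ndimage import map_coordinates
D0=pickle.load(open("D0.pkl","rb"))
for n in ("top","scene"):
  d=D0[n]; g=d["pixels"].astype(float).mean(2)
  for z,rng in ((.034,(.050,.064)),(.05,(.028,.040))):
    c=np.array([.584,-.140])
    for it in range(2):
        pts=[];angs=[]
        for a in np.radians(np.arange(0,360,10)):
            r=np.linspace(*rng,60)
            X=np.c_[c[0]+r*np.cos(a),c[1]+r*np.sin(a),np.full(60,z)]
            uv=proj(d,X); v=map_coordinates(g,[uv[:,1],uv[:,0]],order=1)
            gr=np.gradient(v)
            k=np.argmax(gr) if z<.04 else np.argmin(v)
            pts.append(r[k]);angs.append(a)
        pts=np.array(pts);angs=np.array(angs)
        if it==0: 
            pass
    print(n,z,dict(zip(np.degrees(angs).round().astype(int).tolist(),(pts*1000).round(1).tolist())))
E
```

```text
top 0.034 {0: 59.7, 10: 57.1, 20: 56.9, 30: 56.6, 40: 56.4, 50: 55.7, 60: 56.6, 70: 60.2, 80: 62.1, 90: 64.0, 100: 64.0, 110: 61.9, 120: 62.6, 130: 64.0, 140: 62.1, 150: 62.1, 160: 61.2, 170: 60.0, 180: 61.4, 190: 59.0, 200: 58.8, 210: 56.6, 220: 56.9, 230: 57.4, 240: 57.8, 250: 56.9, 260: 57.6, 270: 55.9, 280: 58.8, 290: 58.5, 300: 57.4, 310: 60.2, 320: 58.3, 330: 58.1, 340: 55.9, 350: 55.9}
top 0.05 {0: 29.8, 10: 30.0, 20: 31.1, 30: 30.2, 40: 34.9, 50: 35.1, 60: 34.5, 70: 36.1, 80: 35.3, 90: 34.7, 100: 35.1, 110: 36.5, 120: 35.1, 130: 35.9, 140: 35.3, 150: 36.1, 160: 35.9, 170: 36.9, 180: 36.1, 190: 36.3, 200: 34.7, 210: 37.2, 220: 38.0, 230: 30.4, 240: 29.4, 250: 29.2, 260: 30.6, 270: 30.0, 280: 30.4, 290: 30.4, 300: 31.1, 310: 30.4, 320: 29.2, 330: 30.8, 340: 29.4, 350: 30.6}
scene 0.034 {0: 57.1, 10: 57.1, 20: 55.2, 30: 54.3, 40: 57.6, 50: 59.5, 60: 62.3, 70: 62.1, 80: 59.3, 90: 63.3, 100: 62.8, 110: 64.0, 120: 59.0, 130: 64.0, 140: 63.3, 150: 62.6, 160: 59.0, 170: 62.8, 180: 59.3, 190: 58.5, 200: 54.0, 210: 56.4, 220: 54.7, 230: 55.2, 240: 55.9, 250: 57.8, 260: 56.2, 270: 60.4, 280: 64.0, 290: 64.0, 300: 63.8, 310: 64.0, 320: 64.0, 330: 55.0, 340: 52.6, 350: 58.3}
scene 0.05 {0: 28.0, 10: 28.0, 20: 28.2, 30: 28.0, 40: 28.0, 50: 28.0, 60: 39.8, 70: 40.0, 80: 40.0, 90: 40.0, 100: 40.0, 110: 40.0, 120: 40.0, 130: 40.0, 140: 40.0, 150: 40.0, 160: 40.0, 170: 40.0, 180: 28.0, 190: 28.0, 200: 28.0, 210: 28.0, 220: 28.0, 230: 28.0, 240: 28.0, 250: 28.0, 260: 28.0, 270: 28.0, 280: 28.0, 290: 28.0, 300: 28.0, 310: 28.0, 320: 28.0, 330: 28.0, 340: 28.0, 350: 28.0}
```

```bash
python3 - <<'E'
from h import *
import pickle
S=pickle.load(open("D2.pkl","rb"))["scene"]
z=.1175
for s in (-1,1):
    th=np.radians(np.arange(90,290,15)) # half arcs
    # half with side sx=s: arc centre at coil+(s*.0098,-.046), radius .040 outer, underside
    C=np.array([.5845+s*.0098,-.0905-.046])
    X=np.c_[C[0]+.040*np.cos(np.linspace(0,2*np.pi,25)),C[1]+.040*np.sin(np.linspace(0,2*np.pi,25)),np.full(25,z)]
    X=X[(X[:,0]-.5845)*s>-.002]
    print(s,proj(S,X).round(1).tolist())
g=S["pixels"].max(2)
for r in range(156,174): print(r,"".join("%4d"%v for v in g[r,336:376]))
E
```

```text
-1 [[348.2, 168.5], [350.9, 169.2], [354.1, 169.7], [357.5, 169.9], [360.8, 169.7], [363.9, 169.2], [366.5, 168.5], [368.4, 167.5], [369.4, 166.4], [369.7, 165.3], [369.0, 164.1], [367.6, 163.1], [365.5, 162.2], [362.8, 161.5], [359.8, 161.1]]
1 [[340.7, 162.1], [339.4, 163.1], [339.0, 164.2], [339.4, 165.4], [340.7, 166.4], [342.7, 167.4], [345.4, 168.1], [348.5, 168.6], [360.1, 161.2], [357.4, 160.5], [354.4, 160.1], [351.3, 160.0], [348.1, 160.1], [345.2, 160.5], [342.6, 161.2], [340.7, 162.1]]
156  110 107 107 111 111 112 112 107 110 107 105  97  98  94  85  57  41  42  38  39  58  70  70  73  88  71  68  77  49  25  59  74  62  54  46  41  35  24  13  52
157  103 102 105 107 107 114 111 110 106 103 101 100  97  97  83  56  36  47  32  23  35  43  55  58  69  55  61  81  60  42  46  56  53  48  40  41  40  26  17  27
158   91  96  94 100  98 101 103  90  89  98  92  85  83  88  78  58  49  51  45  41  37  35  25  38  49  49  58  70  58  37  40  44  46  42  35  36  36  29  18   9
159   87  92  95  92  93  97  95  81  60  68  60  53  56  65  57  48  41  48  41  48  50  37  42  43  
[... 1672 characters left out ...]
  88  90  86  84  88  84  86  87  85  89
170   98 107 105 106 105 108 105 104 104  98  87  87  89  89  91  90  90  91  88  89  90  89  88  89  94  90  87  96 106 105 106 107 105 106 106 104 103 109 105 102
171  105  98 103 100 101 101 103 103 101 105 108 101 107 103 103 102 101 107 106 100 103 103 103 102 103 101 108 107 102 104 103 106 106 100 105 102 102 103 101 105
172  103 104 102 104 101 103 102 104 104 105 100 101 103 104 105 102 104 101 104 103 103 105 103 102  99 105 102 105 101 105 103 102 100 100 103 101 103 102 101 100
173  102 101 100 103 103 102 101 102 101 102 100 107  98 101 103  99 102 102 102  97 105 103 105 102 103 102 103 101 104 101 102 101 105 103  99 101 100 105 103 100
```

Both views agree: the ring's middle is at (0.5845, −0.1375), 61.7 mm from the TCP and level to about 1 mm. The outlet is at (0.584, −0.1405). I'll shift −3 mm in y and lower while watching the force.

```bash
python3 - <<'E'
from workcell import bot
from h import *
import pickle
x,y=.5838,-.2024
bot.set_gripper(0,60); print(bot.current_opening()*92)
bot.line_to([x,y,.068],max_speed=.12); bot.hold(.1)
f0=np.array(bot.current_contact_force()); t0=np.array(bot.current_ft_torque()); print("f0",f0.round(2),t0.round(3))
for z in (.062,.058,.054,.050,.047):
    bot.line_to([x,y,z],max_speed=.06)
    f=np.array(bot.current_contact_force())-f0; t=np.array(bot.current_ft_torque())-t0
    print(z,f.round(2),t.round(3),bot.current_ee_pos().round(4))
    if np.linalg.norm(f)>4: break
D={n:bot.read_camera(n) for n in ("scene","top")}; pickle.dump(D,open("D3.pkl","wb"))
for n,(x0,y0,w,h) in (("scene",(325,155,65,55)),("top",(350,165,70,60))):
    p=np.clip((D[n]["pixels"][y0:y0+h,x0:x0+w].astype(float)-5)*1.8,0,255).astype(np.uint8)
    cv2.imwrite(f"pics/d3{n}.png",cv2.resize(p,None,fx=10,fy=10,interpolation=cv2.INTER_CUBIC))
print(bot.current_clock())
E
```

```text
15.857082152611067
f0 [ 0.84 -0.47 -0.86] [-0.106 -0.061  0.02 ]
0.062 [-1.6  -0.04 -0.33] [-0.013  0.039 -0.037] [ 0.5836 -0.2023  0.0618]
0.058 [-0.6   0.25  0.01] [-0.031 -0.051 -0.028] [ 0.5835 -0.2023  0.0576]
0.054 [-0.86  0.31  0.35] [-0.058 -0.011 -0.009] [ 0.5835 -0.2022  0.0536]
0.05 [-0.56  0.71  0.33] [ 0.062  0.044 -0.075] [ 0.5835 -0.2022  0.0496]
0.047 [-0.36  0.61  0.39] [ 0.042  0.021 -0.023] [ 0.5839 -0.2024  0.047 ]
24.4583
```

View pics/d3scene.png

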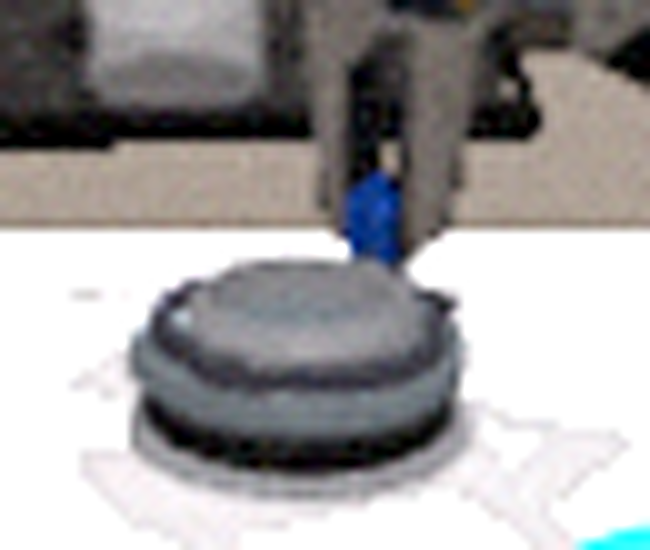

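View pics/d3top.png

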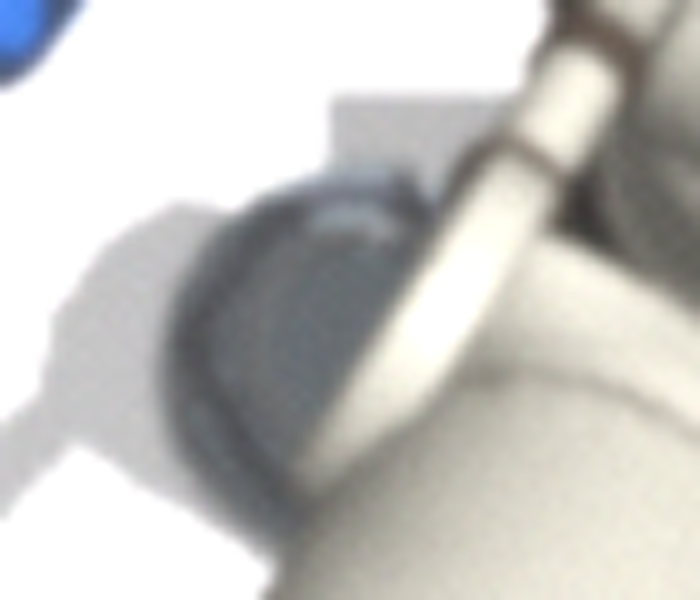

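The ring went over the sleeve without contact and now encircles it; the dark band wraps the sleeve in scene crop (160–450, 290–390). Now I'll press the plate.

```bash
python3 - <<'E'
from workcell import bot
from h import *
import pickle
x,y=.5838,-.2024
f0=np.array([.5,0,-.5]); t0=np.array(bot.current_ft_torque())
for z in (.0455,.044,.0425,.0412):
    bot.line_to([x,y,z],max_speed=.04); bot.hold(.1)
    f=np.array(bot.current_contact_force())-f0; t=np.array(bot.current_ft_torque())-t0
    print(z,f.round(2),t.round(3),bot.current_ee_pos().round(4))
    if f[2]>12: break
D={n:bot.read_camera(n) for n in ("scene","top")}; pickle.dump(D,open("D4.pkl","wb"))
for n,(x0,y0,w,h) in (("scene",(325,155,65,55)),("top",(350,165,70,60))):
    p=np.clip((D[n]["pixels"][y0:y0+h,x0:x0+w].astype(float)-5)*1.8,0,255).astype(np.uint8)
    cv2.imwrite(f"pics/d4{n}.png",cv2.resize(p,None,fx=10,fy=10,interpolation=cv2.INTER_CUBIC))
print(bot.current_clock())
E
```

```text
0.0455 [-0.48 -0.21  1.27] [0.06  0.109 0.015] [ 0.5839 -0.2025  0.0457]
0.044 [-0.23  0.2   1.96] [ 0.034  0.054 -0.043] [ 0.584  -0.2025  0.0442]
0.0425 [ 0.36 -0.29  2.87] [-0.001  0.066  0.018] [ 0.584  -0.2025  0.0427]
0.0412 [0.58 0.01 3.61] [-0.005  0.046 -0.017] [ 0.584  -0.2025  0.0414]
25.9583
```

View pics/d4scene.png

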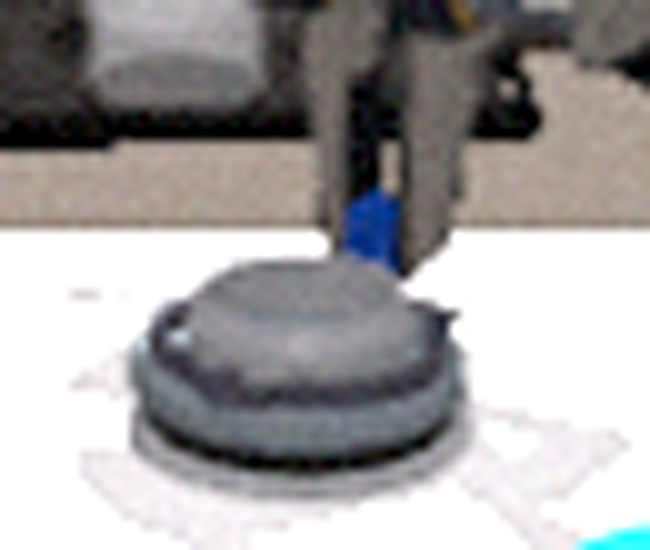

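```bash
python3 - <<'E'
from h import *
import pickle
A=pickle.load(open("D3.pkl","rb"))["scene"]["pixels"].max(2).astype(int);B=pickle.load(open("D4.pkl","rb"))["scene"]["pixels"].max(2).astype(int)
for r in range(176,206): print(r,A[r,342:368:4],B[r,342:368:4])
from scipy.optimize import minimize_scalar
E
```

```text
176 [101  99 101 102  61  91  64] [ 96 101 102  98  66  81  63]
177 [93 95 89 91 63 82 63] [93 88 91 92 63 78 67]
178 [220 218 222 223 107  79  60] [219 223 226 222  63  80  60]
179 [239 240 244 232 237  74  54] [239 241 247 232  56  84  63]
180 [236 242 174 140 180  67  99] [236 241 173 142  69  82  58]
181 [239 212  87  83  87  85 189] [235 210  87  75  81  92  56]
182 [232 125  80  83  83  83 181] [238 120  82  83  86  81 120]
183 [151  72  79  82  82  78 100] [232  70  81  83  82  74 206]
184 [60 72 85 88 82 75 68] [168  74  80  88  83  79 152]
185 [40 77 85 86 87 83 82] [86 85 77 81 83 79 65]
186 [96 91 83 83 85 84 83] [46 91 80 84 83 86 74]
187 [81 88 94 90 92 93 78] [37 91 92 90 87 92 80]
188 [54 95 94 97 93 94 82] [113  92  91  97  91  94  75]
189 [ 41  86  94 100  99  90  64] [ 86  82  93 107  97  88  76]
190 [ 39  61  87 100  93  75  45] [45 79 88 98 92 83 83]
191 [67 49 79 73 64 51 47] [41 74 84 85 86 78 58]
192 [84 41 48 48 50 47 49] [61 53 84 71 79 67 47]
193 [74 52 41 45 43 42 75] [77 50 65 61 55 53 37]
194 [73 69 57 71 68 76 74] [82 48 49 40 45 43 69]
195 [64 69 80 83 82 77 75] [76 56 47 52 52 64 79]
196 [41 73 73 77 74 71 63] [68 69 73 80 81 77 75]
197 [19 57 72 77 72 67 39] [51 68 78 78 84 75 72]
198 [ 9 21 47 57 52 43 19] [22 70 75 73 75 71 51]
199 [31 13 19 33 26 16 14] [34 43 61 74 71 48 16]
200 [91 14 20 20 23 11 75] [93 11 27 39 41 22 70]
201 [95 72 11  2 12 33 99] [92 66  0 18  9 36 97]
202 [106  96  83  50  67  91  92] [105  96  80  49  69  94  84]
203 [137  95  97  96 101  90 120] [135  94 101  93  98  89 119]
204 [145 130 102  85  93 111 130] [146 131  98  91  97 111 187]
205 [146 142 135 128 126 180 227] [140 143 133 129 128 229 234]
```

The plate has gone down about 4.6 mm and the ring lies on it. I'll go 0.7 mm deeper and then let the ears go.

```bash
python3 - <<'E'
from workcell import bot
from h import *
import pickle
x,y=.5838,-.2024
bot.line_to([x,y,.0404],max_speed=.04); bot.hold(.15); print(bot.current_contact_force().round(2),bot.current_ee_pos().round(4))
bot.set_gripper(.9,20); bot.hold(.2); print(bot.current_opening()*92,bot.current_contact_force().round(2))
D={n:bot.read_camera(n) for n in ("scene","top")}; pickle.dump(D,open("D5.pkl","wb"))
for n,(x0,y0,w,h) in (("scene",(325,155,65,55)),("top",(350,165,70,60))):
    p=np.clip((D[n]["pixels"][y0:y0+h,x0:x0+w].astype(float)-5)*1.8,0,255).astype(np.uint8)
    cv2.imwrite(f"pics/d5{n}.png",cv2.resize(p,None,fx=10,fy=10,interpolation=cv2.INTER_CUBIC))
print(bot.current_clock())
E
```

```text
[-0.07 -0.3   5.36] [ 0.584  -0.2025  0.0407]
82.35762676635805 [-0.11 -0.18 -0.88]
27.7083
```

View pics/d5scene.png

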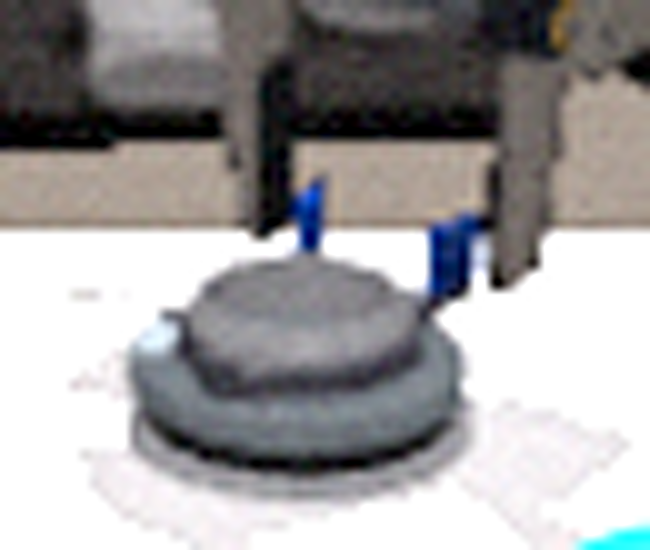

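View pics/d5top.png

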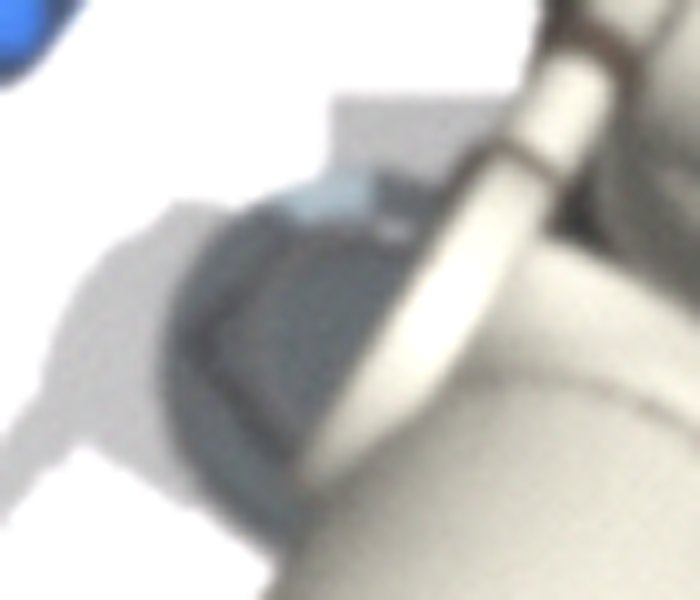

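The ring has contracted under the lip and the ears are wide open at scene crop (310,215) and (450,260), free of the fingers. I'll withdraw and verify.

```bash
python3 - <<'E'
from workcell import bot
from h import *
import pickle
x,y=.5838,-.2024
bot.line_to([x,y,.2],max_speed=.12); print(bot.current_contact_force().round(2))
q=np.array(bot.current_joints()); q[0]-=.6
bot.set_joints(q); bot.hold(.2)
D={n:bot.read_camera(n) for n in ("scene","top")}; pickle.dump(D,open("D6.pkl","wb"))
for n,(x0,y0,w,h) in (("scene",(325,155,65,55)),("top",(350,165,70,60))):
    p=np.clip((D[n]["pixels"][y0:y0+h,x0:x0+w].astype(float)-5)*1.5,0,255).astype(np.uint8)
    cv2.imwrite(f"pics/d6{n}.png",cv2.resize(p,None,fx=10,fy=10,interpolation=cv2.INTER_CUBIC))
    cv2.imwrite(f"pics/d6{n}f.png",D[n]["pixels"])
T=D["top"];hsv=cv2.cvtColor(T["pixels"],cv2.COLOR_BGR2HSV)
m=((hsv[...,0]>105)&(hsv[...,0]<130)&(hsv[...,1]>70)).astype(np.uint8)
m[:170]=0;m[:,:380]=0;m[:,430:]=0;m[225:]=0
n,l,st,c=cv2.connectedComponentsWithStats(m)
for i in range(1,n): print(st[i],onplane(T,[c[i]],.056).round(4))
print(bot.current_clock())
E
```

```text
[-0.49 -1.06  0.11]
[404 190   7   2  11] [[ 0.6111 -0.1974  0.056 ]]
[403 207   7   4  13] [[ 0.5586 -0.1934  0.056 ]]
30.8583
```

View pics/d6scene.png

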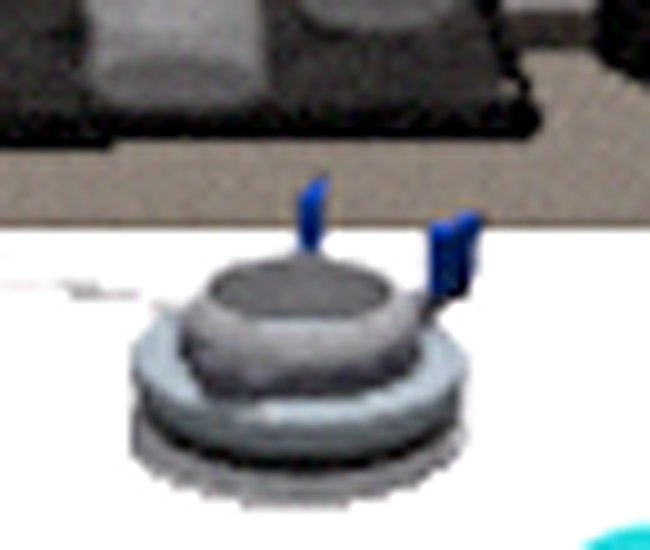

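View pics/d6top.png

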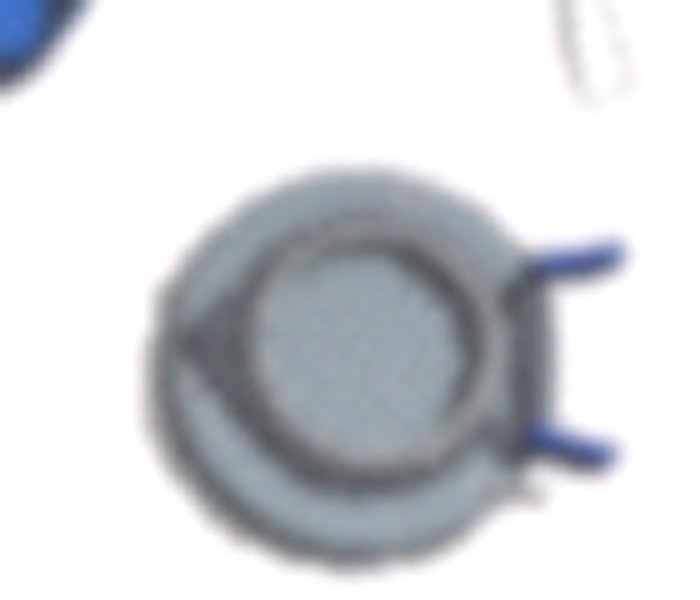

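View pics/d6topf.png

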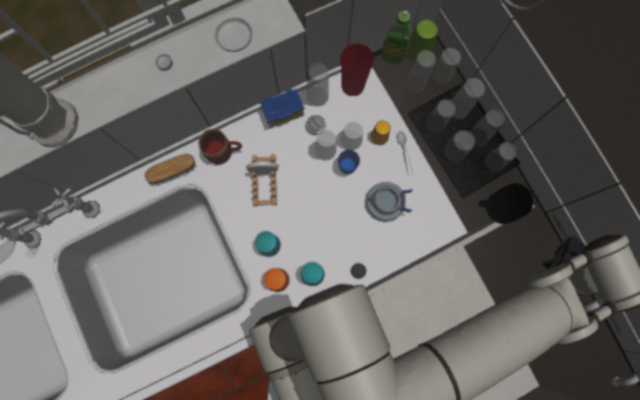

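```bash
python3 - <<'E'
from h import *
import pickle
D0=pickle.load(open("D0.pkl","rb"));D6=pickle.load(open("D6.pkl","rb"))
for n in D0:
    d=(np.abs(D0[n]["pixels"].astype(int)-D6[n]["pixels"]).max(2)>40).astype(np.uint8)
    k,l,st,c=cv2.connectedComponentsWithStats(d); print(n,[st[i][:5].tolist() for i in range(1,k) if st[i][4]>12])
A=[D0["scene"],pickle.load(open("D3.pkl","rb"))["scene"],pickle.load(open("D4.pkl","rb"))["scene"],D6["scene"]]
for r in range(195,203): print(r,[a["pixels"][r,346:364:4].max(1).tolist() for a in A])
# ear heights by triangulation
def ears(d,b):
    x0,y0,x1,y1=b;h=cv2.cvtColor(d["pixels"],cv2.COLOR_BGR2HSV);m=((h[...,0]>100)&(h[...,0]<130)&(h[...,1]>90)).astype(np.uint8)
    M=np.zeros_like(m);M[y0:y1,x0:x1]=m[y0:y1,x0:x1];k,l,st,c=cv2.connectedComponentsWithStats(M)
    return [c[i] for i in range(1,k) if st[i][4]>6]
s=ears(D6["scene"],(345,165,380,190));t=ears(D6["top"],(380,180,430,225));print(s,t)
print(tri([D6["top"],D6["scene"]],[t[0],s[0]]),tri([D6["top"],D6["scene"]],[t[1],s[1]]))
E
```

```text
scene [[486, 0, 13, 13, 47], [489, 16, 4, 17, 32], [502, 26, 13, 6, 14], [495, 58, 24, 6, 112], [488, 66, 33, 53, 990], [436, 83, 3, 12, 20], [479, 86, 8, 17, 81], [435, 103, 122, 69, 2171], [425, 120, 12, 56, 369], [600, 134, 6, 13, 23], [612, 136, 2, 13, 23], [612, 138, 6, 37, 69], [354, 173, 4, 8, 20], [366, 176, 8, 13, 64], [605, 179, 6, 6, 13], [349, 185, 12, 2, 21], [343, 189, 29, 8, 91], [267, 211, 33, 38, 342], [264, 222, 12, 5, 35], [483, 229, 27, 36, 599], [262, 251, 21, 9, 115], [411, 251, 23, 11, 154], [396, 260, 52, 42, 667], [512, 298, 13, 5, 35], [561, 303, 22, 6, 74]]
top [[236, 177, 46, 19, 482], [399, 189, 14, 24, 111], [369, 198, 3, 6, 14], [595, 236, 45, 61, 1593], [585, 245, 11, 16, 42], [571, 255, 16, 14, 139], [452, 265, 160, 118, 5721], [301, 283, 64, 21, 594], [296, 290, 100, 67, 1388], [604, 292, 14, 17, 108], [241, 294, 49, 53, 873], [621, 294, 19, 14, 152], [292, 302, 8, 6, 40], [394, 304, 106, 70, 2074], [616, 313, 14, 9, 47], [631, 321, 9, 9, 64], [270, 323, 8, 12, 57], [261, 325, 8, 5, 23], [598, 324, 16, 13, 150], [624, 324, 7, 6, 34], [622, 331, 18, 4
[... 511 characters left out ...]
72, 67], [68, 78, 78, 84, 75], [70, 84, 97, 95, 79]]
198 [[30, 42, 56, 51, 40], [21, 47, 57, 52, 43], [70, 75, 73, 75, 71], [67, 70, 70, 71, 71]]
199 [[21, 23, 26, 28, 13], [13, 19, 33, 26, 16], [43, 61, 74, 71, 48], [37, 66, 73, 67, 50]]
200 [[11, 10, 18, 16, 16], [14, 20, 20, 23, 11], [11, 27, 39, 41, 22], [12, 33, 40, 37, 23]]
201 [[69, 17, 20, 9, 36], [72, 11, 2, 12, 33], [66, 0, 18, 9, 36], [64, 12, 15, 18, 42]]
202 [[98, 81, 46, 65, 91], [96, 83, 50, 67, 91], [96, 80, 49, 69, 94], [93, 77, 47, 65, 87]]
[array([355.64285714, 176.        ]), array([369.71428571, 179.97142857])] []Traceback (most recent call last):
  File "<stdin>", line 15, in <module>
IndexError: list index out of range
```

```bash
python3 - <<'E'
from h import *
import pickle
D6=pickle.load(open("D6.pkl","rb"));T,S=D6["top"],D6["scene"]
h=cv2.cvtColor(T["pixels"],cv2.COLOR_BGR2HSV);m=((h[...,0]>105)&(h[...,0]<130)&(h[...,1]>55)).astype(np.uint8)
M=np.zeros_like(m);M[170:225,380:430]=m[170:225,380:430];k,l,st,c=cv2.connectedComponentsWithStats(M)
t=[c[i] for i in range(1,k) if st[i][4]>6];print(t,st[1:])
h=cv2.cvtColor(S["pixels"],cv2.COLOR_BGR2HSV);m=((h[...,0]>100)&(h[...,0]<130)&(h[...,1]>90))
for x0,x1 in ((345,362),(362,380)):
    ys,xs=np.nonzero(m[165:192,x0:x1]); print("scene",xs.min()+x0,xs.max()+x0,ys.min()+165,ys.max()+165,xs.mean()+x0,ys.mean()+165)
s=[(355.64,176),(369.71,179.97)]
for a,b in zip(t,s): print(tri([T,S],[a,b]))
# predicted projections of ear corners for level ring: far x ear, y -.196
cy=-.1405
for ex in (.584+.028,.584-.028):
    for z in (.0384,.0624):
        print(ex,z,proj(S,[[ex,cy-.042,z],[ex,cy-.0555,z],[ex,cy-.069,z]]).round(1).tolist())
# band profile bottom view zoom
p=S["pixels"][180:204,335:377]; cv2.imwrite("pics/z6.png",cv2.resize(np.clip(p.astype(float)*1.3,0,255).astype(np.uint8),None,fx=18,fy=18,interpolation=cv2.INTER_CUBIC))
E
```

```text
[array([406.63157895, 190.84210526]), array([405.55, 208.8 ])] [[403 190   9   3  19]
 [402 207   9   4  20]]
scene 345 360 166 179 355.3 173.45
scene 362 377 166 184 369.65909090909093 177.3409090909091
(array([ 0.61073678, -0.19648304,  0.05277679]), [np.float64(0.00021577452269573734), np.float64(0.00021577452269575336)])
(array([ 0.55853819, -0.19515386,  0.04978797]), [np.float64(0.0014991995412257425), np.float64(0.0014991995412256302)])
0.612 0.0384 [[353.2, 181.2], [355.1, 179.9], [357.0, 178.6]]
0.612 0.0624 [[353.3, 174.6], [355.2, 173.3], [357.1, 172.0]]
0.5559999999999999 0.0384 [[368.1, 184.5], [370.0, 183.1], [371.8, 181.8]]
0.5559999999999999 0.0624 [[368.3, 177.8], [370.2, 176.4], [372.0, 175.1]]
```

View pics/z6.png

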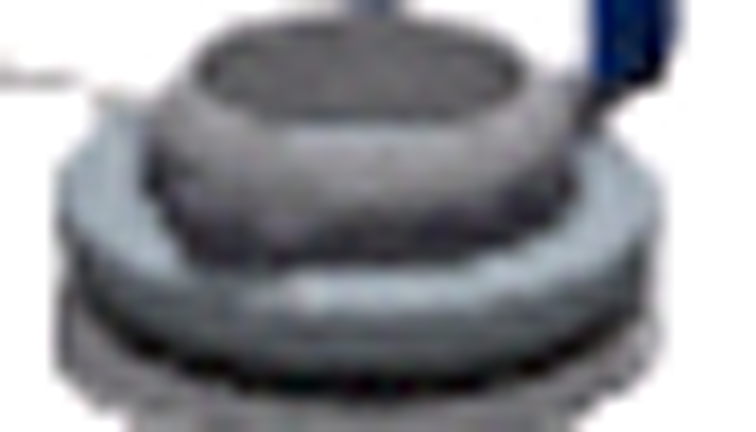

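```bash
python3 - <<'E'
from workcell import bot
from h import *
import pickle
bot.hold(1.0)
S=bot.read_camera("scene");T=bot.read_camera("top")
pickle.dump({"scene":S,"top":T},open("D7.pkl","wb"))
D0=pickle.load(open("D0.pkl","rb"));D4=pickle.load(open("D4.pkl","rb"));D5=pickle.load(open("D5.pkl","rb"));D6=pickle.load(open("D6.pkl","rb"))
# sub-pixel: plate bottom edge crossing value 45 along columns
for nm,d in (("D0",D0),("D4",D4),("D5",D5),("D6",D6),("D7",{"scene":S})):
    g=d["scene"]["pixels"].max(2).astype(float); o=[]
    for c in range(340,372,3):
        col=g[194:202,c]; k=[i for i in range(7) if col[i]>=45>col[i+1]]
        o.append(round(194+k[-1]+(col[k[-1]]-45)/(col[k[-1]]-col[k[-1]+1]),1) if k else None)
    print(nm,o)
print(bot.current_clock(),bot.current_ee_pos().round(3))
E
```

```text
D0 [np.float64(194.3), np.float64(196.3), np.float64(197.2), np.float64(197.9), np.float64(198.1), np.float64(198.4), np.float64(198.3), np.float64(197.8), np.float64(197.0), np.float64(196.0), None]
D4 [np.float64(195.9), np.float64(197.7), np.float64(198.9), np.float64(199.4), np.float64(200.1), np.float64(199.9), np.float64(199.9), np.float64(199.4), np.float64(198.8), np.float64(197.6), None]
D5 [np.float64(196.3), np.float64(197.7), np.float64(199.0), np.float64(199.7), np.float64(199.9), np.float64(200.1), np.float64(199.9), np.float64(199.5), np.float64(198.9), np.float64(197.6), None]
D6 [np.float64(195.7), np.float64(197.6), np.float64(198.7), np.float64(199.5), np.float64(199.8), np.float64(199.8), np.float64(199.7), np.float64(199.4), np.float64(198.8), np.float64(197.4), None]
D7 [np.float64(196.2), np.float64(197.6), np.float64(198.8), np.float64(199.6), np.float64(199.8), np.float64(199.9), np.float64(199.9), np.float64(199.4), np.float64(198.6), np.float64(197.4), None]
31.9583 [ 0.367 -0.496  0.199]
```

```bash
python3 - <<'E'
from workcell import bot
bot.job_done(); print(bot.current_clock())
E
```

```text
the job is handed in; nothing more can be done
the job is handed in; nothing more can be done
```

I put the snap ring on the outlet in the order you asked and handed the job in at about 32 s. My last checks show it seated, with one reading that doesn't match the description.

**What I did:** I lifted the ring out of the rack by its band and tilted it until its far edge touched the worktop. I then released it there and it settled flat, ears up. I pinched the ears home, carried the ring spread and lowered it over the sleeve with no side contact. I pressed the plate to about 5 N, then opened the ears and backed the arm away.

**Last checks:**
- **Ring:** it has contracted under the lip, with its ears about 52 mm apart by camera. The same measurement read 54.6 mm when the ring was relaxed, so I estimate 0.02–0.04 rad of spread against the 0.07 limit.
- **Level:** both ears are within about 2 mm of where a level ring would put them. They differ by about 3 mm in height, which is close to the measuring noise.
- **Bystanders:** a before-and-after picture comparison shows no shift in the glasses, cups, mug or plug. The arm blocks part of both views.
- **Robot:** it was touching nothing when I handed in.

**Reading that disagrees:** the plate is held about 5 mm down, not the 2 mm you gave for a seated ring. It did not change over the last second before hand-in. The likely reason is that the ring grips the groove by friction and sits low in it, not up against the lip. I left it there rather than risk disturbing it.

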